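# Move the tumbler from the inner to the outer swing-out mug hook

## Robot

A 7-joint arm with a two-finger parallel gripper is mounted at the origin on the work surface. World frame = base frame: x ahead of the robot, y to its left, z up, the work surface at z = 0. Lengths are in m, angles in rad, forces in N, time in s.
With the tool pointing down it reaches from about 0.425 to 0.875 m from the base axis. Payload 4.7 kg.
Tool frame: the origin (TCP) lies at the very end of the fingers, on their centre line; the grasp point (between the pads) lies bot.grasp_offset behind it (bot.grasp_offset is the distance from the TCP to the grasp point, in m); z points along the fingers, y is the line along which they close (so a half turn about z gives the same grasp; the last joint's range is limited). The gripper opens to 85 mm and grips with 20 to 120 N. Pads are 22 mm wide; open, the fingers measure 114 mm over their backs; the gripper's body (76 mm by 85 mm) begins 54 mm behind the grasp point. The pads swing forward as they close: fully open they stand 13 mm farther back than shut.
Start: joints at [-1.256, 0.321, -0.07, 1.45, 0.023, 1.371, -0.057], TCP at [0.193, 0.621, 0.231] pointing down, gripper open.
Joint ranges: [-2.86, 2.86], [-0.3, 2.09], [-1.38, 1.24], [0.06, 2.45], [-1.56, 4.7], [0.09, 2.05], [-2.69, 2.69]. Speed limits (rad/s): [2.57, 2.57, 3.14, 3.14, 3.14, 3.14, 3.14].

## Interface

Orientations are given as a rotation vector (axis times angle).
In Python, from rig import bot, cams gives the robot as it stands.
- The arm moves only by the tool drive_tool, never from a script. Its argument "plan" is a list of rows, each a list of 3 entries, a list of its own where there are three numbers: the turn, a rotation vector about the tool's x, y, z in rad, then the shift along the tool's x, y, z in cm, then the opening, from 0 (shut) to 1 (fully open). A call has 1 to 8 rows; each row shifts and turns the commanded pose from where the row before left it, along the tool's axes as they then stand; what a row does not reach is not made up. A row lasts 1/10 s, in which the tool goes at most 50 mm and 8.59 degrees, less where a joint would pass 70% of its speed; a pose out of reach is approached as far as the arm can. A call is refused whole if a number of a shift passes 5 or a number of a turn 0.15, either way. A call with a gripper value outside its range is refused whole. The fingers move at their own pace and stop on an object; the grip force is fixed at half the most. Time passes only in rows, so rows that do not move let the fingers close. It gives the time, the measured TCP pose, the force, the opening and the grip force at its end, in the units of the state.
- bot.read_state(): the state, without advancing time (a new reading comes with each control period).
- cams.capture(name): name is "scene" or "top" or "wrist"; returns a dict with "pixels" (384x512x3 uint8, red, green, blue), "camera_matrix" (3x3 intrinsics, pixels), "R" (3x3) and "t" (3): a world point X has camera coordinates R X + t. Camera axes: x right, y down, z forward; pixel columns grow to the right and rows downward; lengths in m; the calibration is good to about 2 mm. A picture is of the moment at which its call begins. There is no depth.
- bot.hand_in(): hands the job in; it is judged then, once.
The state is a dict: "time": time; "joint_positions": joint angles; "dq": joint speeds; "tau": joint torques, N m; "ee_pos": TCP position; "eef_rot": TCP orientation; "wrist_force": force on the tool from outside, world axes, zero at the start; "wrist_torque": the same for the moment, N m; "grip_width": opening from 0.0 (shut) to 1.0 (fully open); "finger_force": force on a finger pad.
Only numpy, scipy, OpenCV 4.12 (cv2) and the standard library are available. Lean on these libraries where they do the work, as an engineer would, in place of code of your own. Each camera call takes 0.05 s, during which the arm holds its last target. There are 200 camera calls.

## Task

First swing the folded outer hook of the mug shelf straight out from the shelf's end board. Under the shelf there is only room to hold the speckled tumbler by its body: take it off the inner hook, stand it upright on the round cork mat and let go, so that you can take it anew from above by the strap loop of its lid, and hang it by that loop on the outer hook. Leave the emptied inner hook folded flat against the end board, the outer one swung out, and the other cups and the jar where they stand.

Things in the scene. Friction and masses are not known exactly. Their poses are not given: they have to be found in the camera images.
- tumbler_mid (a point): Travel tumbler, cream with dark speckles, 0.3 kg: round body 60 mm in diameter, 100 mm high; on it a black lid, 63 mm in diameter, 14 mm high, with a rigid black strap loop. Point on its axis, 57 mm above its underside and 57 mm below the lid's top. z up along its axis; the loop lies in its x-z plane. It hangs at first from the inner hook, whose arm passes through the loop.
- tumbler_eye (a point): The strap loop: middle of the underside of its top bar, on the tumbler's axis, 34 mm above the lid's top; rests on a hook's arm when hung. Axes as tumbler_mid. The loop rises 42 mm from the lid, is 54 mm wide outside (along x), 36 mm inside, 12 mm thick (along y); its uprights are straight for the lowest 20 mm, then slope in to the flat top bar.
- outer_hook (a joint): Hinge of the outer hook, about a vertical axis, on the outside of the mug shelf's end board. 0 = folded flat along the end board, 1.57 = straight out, square to the end board (stops at both). Starts folded. It stays where it is left; about 0.65 N at the tip moves it.
- inner_hook (a joint): Hinge of the inner hook, about a vertical axis, on the other face of the same end board, in the bay under the wire shelf. 0 = folded flat, parallel to the board, 1.57 = straight out. Starts straight out with the tumbler on it; same stiffness. Both brackets are 34 mm wide, 56 mm high and reach 30 mm out from the board. A rail 30 mm high lies on the worktop along the bay's +x side.
- outer_pivot (a point): On the outer hook's vertical hinge axis, at mid-height of its arm (285 mm over the worktop), 24 mm off the end board's outer face. Fixed to the shelf, with its axes: x along the end board (the folded arm points to +x), the arm swings out to -y (roughly towards the robot), z up. End board: 18 mm thick, on two legs, top 320 mm over the worktop, from 25 mm before to 115 mm beyond the pivot in x.
- inner_pivot (a point): On the inner hook's vertical hinge axis, at mid-height of its arm (165 mm over the worktop), 24 mm off the end board's inner face. Shelf axes: folded arm to +x, swung out to +y. The wire shelf above (rods 28 mm apart, underside 307 mm over the worktop) covers the bay, 260 mm in +y and from x = -25 to 115 mm; the bay is open to -x and +x. A cup fixed on top reaches 385 mm.
- outer_tip (a point): Outer hook's arm: a 9 mm square brass bar with an upturned 9 mm square tip. Point in the middle of the tip's section, 94 mm from the hinge axis, 10 mm above mid-height of the arm; the tip's top is 16 mm above mid-height of the arm, so 11.5 mm of it stand free above the bar. Turns with the arm: x along the arm, outward.
- inner_tip (a point): The same point on the inner hook's arm (same size).
- outer_seat (a point): Where the loop is to hang on the outer hook: on the arm's top face, 54 mm from the hinge axis. It turns with the arm: x along the arm, outward, z up.
- mat_top (a point): Middle of the top of a round cork mat, 140 mm in diameter and 6 mm thick, fixed on the worktop.
- pink_mug_mid (a point): Bystander: pink mug with a handle, 84 mm across, 80 mm high; point on its axis half-way up.
- mint_cup_mid (a point): Bystander: mint cup, 80 mm across, 70 mm high; point on its axis half-way up.
- sugar_jar_mid (a point): Bystander: white sugar jar, 68 mm across, 95 mm high; point on its axis half-way up.
- navy_cup_mid (a point): Bystander: small navy cup, 72 mm across, 60 mm high; point on its axis half-way up.
There are look-alikes about, which are no part of the job. Leave any purple or red look-alike of the part that bears tumbler_mid alone.

How it is judged:
On the way, in this order (a step that is already met when the one before it is completed fails the run):
1. the outer hook is swung out (beyond 1.4 rad) while the tumbler still hangs on the inner hook (value of joint outer_hook above 1.4 rad and distance of tumbler_mid from where it was at the start of the episode below 0.03 m), for 0.1 s.
2. the tumbler stands upright on the cork mat, let go (horizontal distance between tumbler_mid and mat_top below 0.05 m and z of tumbler_mid in the frame of mat_top between 0.053 and 0.061 m and angle between tumbler_mid's own z axis and vertical below 0.1 rad and contact force between tumbler and the fingers below 0.2 N), for 0.15 s.
3. the tumbler hangs by its loop on the swung-out outer hook, let go (value of joint outer_hook above 1.3 rad and x of tumbler_eye in the frame of outer_seat between -0.042 and 0.034 m and y of tumbler_eye in the frame of outer_seat between -0.014 and 0.014 m and z of tumbler_eye in the frame of outer_seat between -0.004 and 0.005 m and contact force between tumbler and the fingers below 0.2 N), for 0.2 s.
At the end, for the whole second after the job is handed in: The tumbler hangs still and upright (within 0.15 rad) on the outer hook, its loop's bar resting on the arm between bracket and upturned tip, the outer hook swung out beyond 1.3 rad, and the empty inner hook folded flat within 0.15 rad of the end board. The bystanders stand where they were (value of joint outer_hook above 1.3 rad and x of tumbler_eye in the frame of outer_seat between -0.042 and 0.034 m and y of tumbler_eye in the frame of outer_seat between -0.014 and 0.014 m and z of tumbler_eye in the frame of outer_seat between -0.004 and 0.005 m and angle between tumbler_mid's own z axis and vertical below 0.15 rad and linear speed of tumbler below 0.05 m/s and value of joint inner_hook below 0.15 rad); the robot touches nothing.
It fails at once if the tumbler is tipped over or dropped on its side (angle between tumbler_mid's own z axis and vertical above 0.7 rad).
It fails at once if a bystander is pushed away by more than 20 mm or knocked over (distance of any of pink_mug_mid, mint_cup_mid, sugar_jar_mid, navy_cup_mid from where it was at the start of the episode above 0.02 m).
It also fails if it takes over 72 s, if anything falls off the work surface, if the arm or the gripper's body presses on something with over 40 N, if the wrist force passes 120 N, or if a joint passes its speed limit or range.

## Working session

There is one attempt and no reset: what is moved stays moved. The work goes in short steps, Python scripts to look and compute and a tool call to move; the robot and the scene stay as the last step left them, time stands still between calls to the robot, and variables do not carry over. Pictures are saved under pics/ and viewed, at most 10 in all, crops included, and the job is handed in when it is done.

Besides the shell and the picture viewer there is one more tool, called after "Emit:" by a JSON object that holds its "api" and its "payload", one argument or row to a line. drive_tool: Moves the arm, as the interface text tells. Its arguments: {"type":"object","properties":{"plan":{"type":"array","items":{"type":"array"}}},"required":["plan"]}

```bash
ls; mkdir -p pics
cat > h.py <<'E'
import numpy as np, cv2
from scipy.spatial.transform import Rotation as Ro
from rig import bot, cams
def cap(n,f=None):
    c=cams.capture(n); 
    if f: cv2.imwrite('pics/'+f,c['pixels'][:,:,::-1])
    return c
def proj(c,X):
    p=c['camera_matrix']@(c['R']@np.array(X,float)+c['t']); return p[:2]/p[2]
def ray(c,uv):
    d=c['R'].T@np.linalg.inv(c['camera_matrix'])@np.array([uv[0],uv[1],1.]); return -c['R'].T@c['t'], d/np.linalg.norm(d)
def onz(c,uv,z):
    o,d=ray(c,uv); return o+d*(z-o[2])/d[2]
def tri(c1,u1,c2,u2):
    o1,d1=ray(c1,u1);o2,d2=ray(c2,u2)
    s=np.linalg.lstsq(np.c_[d1,-d2],o2-o1,rcond=None)[0]
    a,b=o1+s[0]*d1,o2+s[1]*d2; return (a+b)/2,np.linalg.norm(a-b)
E
python3 - <<'E'
from h import *
import pickle
np.set_printoptions(precision=4,suppress=True)
a=cap('scene');b=cap('top')
pickle.dump((a,b),open('i.pkl','wb'))
im=np.hstack([a['pixels'],b['pixels']])[:,:,::-1]
cv2.imwrite('pics/s.png',cv2.resize(a['pixels'][:,:,::-1],(800,600),interpolation=cv2.INTER_CUBIC))
cv2.imwrite('pics/t.png',cv2.resize(b['pixels'][:,:,::-1],(800,600),interpolation=cv2.INTER_CUBIC))
for c in(a,b): print(-c['R'].T@c['t'],c['R'][2],c['camera_matrix'][0,0])
print(bot.read_state(),bot.grasp_offset)
E
```

```text
pics
[ 1.055  -0.5688  1.1686] [-0.3838  0.4674 -0.7964] 455.676851453466
[0.3823 0.0155 1.5201] [ 0.1591  0.013  -0.9872] 423.01669541146657
{'time': 0.1, 'joint_positions': array([-1.2559,  0.3217, -0.0701,  1.4516,  0.0226,  1.3708, -0.0569]), 'dq': array([ 0.0006, -0.0011, -0.0003, -0.0024,  0.0004, -0.0011,  0.001 ]), 'tau': array([  0.0004, -49.4877,  -0.384 , -31.5211,   0.0128,   0.0074,
         0.    ]), 'ee_pos': array([0.1925, 0.6203, 0.2303]), 'eef_rot': array([-0.4707, -3.106 ,  0.0027]), 'wrist_force': array([ 0.4338, -0.9236, -0.6096]), 'wrist_torque': array([ 0.0364, -0.0037,  0.0128]), 'finger_force': 0.0, 'grip_width': 1.0010997438003453} 0.0187
```

View pics/s.png

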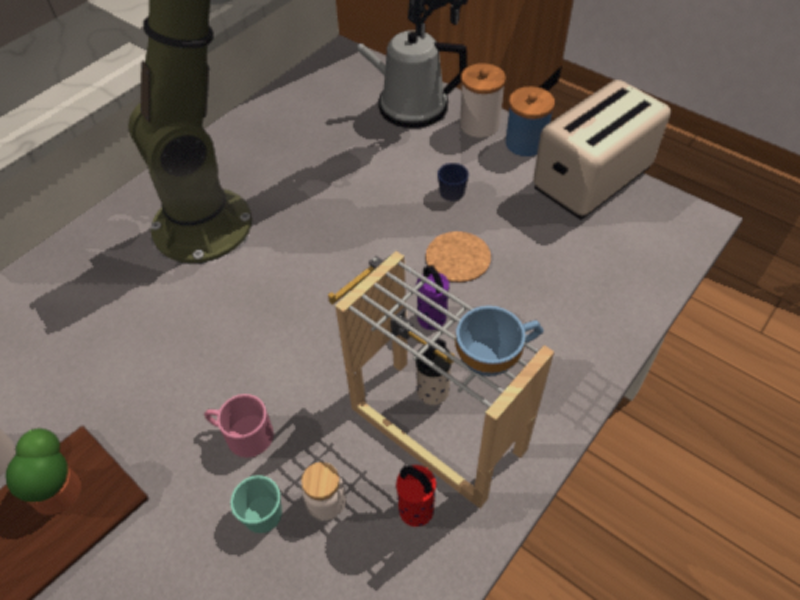

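View pics/t.png

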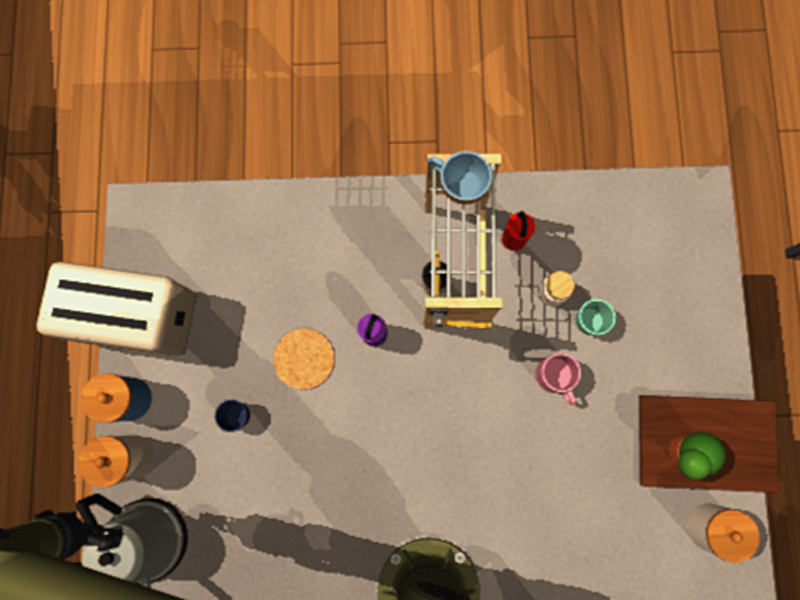

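The overview shows the shelf ahead of the robot, with its x axis roughly along world -Y. The hook arm is folded at about (465,322) in the top view. The mat is at (304,358), with a purple look-alike beside it. Next I measure positions and take a close crop.

Run:
```python
from h import *
import pickle
np.set_printoptions(precision=4,suppress=True)
a,b=pickle.load(open('i.pkl','rb'))
A=a['pixels'][160:326,205:355,::-1];B=b['pixels'][95:215,265:325,::-1]
A=cv2.resize(A,None,fx=3.5,fy=3.5,interpolation=cv2.INTER_CUBIC);B=cv2.resize(B,None,fx=4.5,fy=4.5,interpolation=cv2.INTER_CUBIC)
o=np.zeros((600,800,3),np.uint8);o[:A.shape[0],:A.shape[1]]=A;o[:B.shape[0],528:528+B.shape[1]]=B
cv2.imwrite('pics/c.png',o)
for n,c in(('s',a),('t',b)):
    h=cv2.cvtColor(c['pixels'],cv2.COLOR_RGB2HSV)
    m=cv2.inRange(h,(8,100,120),(16,220,255)) 
    k,_,st,ce=cv2.connectedComponentsWithStats(cv2.morphologyEx(m,cv2.MORPH_OPEN,np.ones((3,3))))
    for i in range(1,k):
        if 300<st[i,4]<3000:
            print(n,'mat?',st[i],ce[i],onz(c,ce[i],.006))
    m=cv2.inRange(h,(130,100,40),(155,255,255));M=cv2.moments(m,True);u=(M['m10']/M['m00'],M['m01']/M['m00']);print('purple',onz(c,u,.06))
# rough folded arm px via top image
for u in((438,318),(490,325),(427,300),(500,300),(427,306),(500,306)): print(u,onz(b,np.array(u)/1.5625,.32),onz(b,np.array(u)/1.5625,.29))
```

```text
s mat? [296  41  27  17 354] [309.1582  48.8503] [0.2003 0.8268 0.006 ]
s mat? [326  56  29  18 390] [340.0897  64.2667] [0.358  0.8168 0.006 ]
s mat? [ 273  148   41   32 1010] [293.3594 163.4198] [0.5144 0.2735 0.006 ]
s mat? [ 403  239  109   91 2831] [458.5913 281.5758] [1.1262 0.2002 0.006 ]
s mat? [ 339  325   89   59 1857] [376.7792 358.7065] [ 1.0519 -0.122   0.006 ]
s mat? [ 312  352   66   32 1161] [340.6804 372.2885] [ 0.9984 -0.2049  0.006 ]
purple [0.5674 0.1093 0.06  ]
t mat? [  43  218   40  102 2732] [ 60.1922 268.4894] [0.3844 0.7485 0.006 ]
t mat? [452 326  35  34 926] [468.9557 342.649 ] [ 0.1022 -0.6679  0.006 ]
purple [0.5677 0.1087 0.06  ]
(438, 318) [ 0.5528 -0.0292  0.32  ] [ 0.5571 -0.0304  0.29  ]
(490, 325) [ 0.5374 -0.1237  0.32  ] [ 0.5413 -0.1272  0.29  ]
(427, 300) [ 0.5868 -0.0101  0.32  ] [ 0.5919 -0.0107  0.29  ]
(500, 300) [ 0.5832 -0.1441  0.32  ] [ 0.5883 -0.1481  0.29  ]
(427, 306) [ 0.5756 -0.0097  0.32  ] [ 0.5804 -0.0104  0.29  ]
(500, 306) [ 0.5721 -0.1436  0.32  ] [ 0.5768 -0.1476  0.29  ]
```

View pics/c.png

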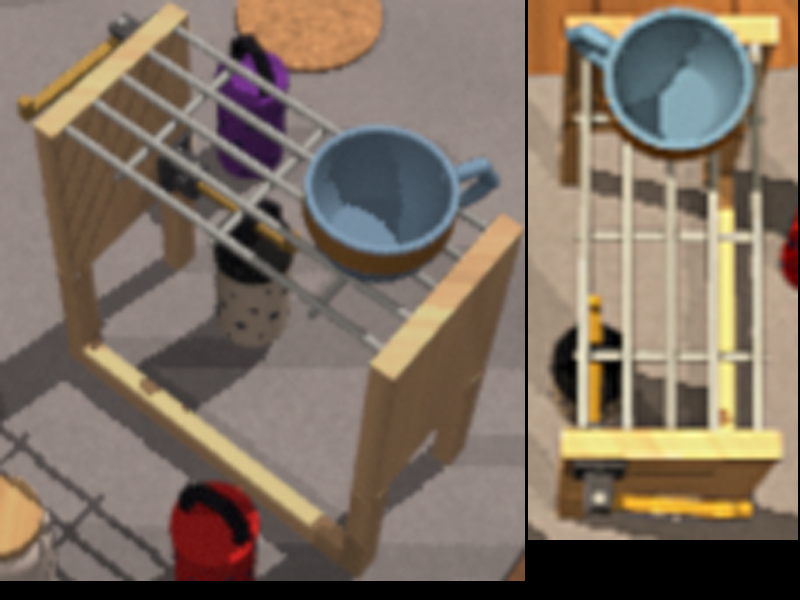

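The crop shows the outer tip at scene (212.7,189.7) and top (314.8,208). The tumbler lid hangs at about top (279.9,177.5), with the inner arm pointing away from the robot.

Run:
```python
from h import *
import pickle
np.set_printoptions(precision=4,suppress=True)
a,b=pickle.load(open('i.pkl','rb'))
S=lambda x,y:(205+x/3.5-.36,160+y/3.5-.36)
T=lambda x,y:(265+(x-528)/4.5-.39,95+y/4.5-.39)
for n,s,t in(('tip',(27,104),(750,509)),('piv',(125,30),(598,498)),('outL',(172,5),(562,459)),('outR',(38,128),(782,459)),('inR',(55,137),(782,432)),('inL',(188,17),(562,432)),('itip',(290,245),(594,299))):
    print(n,*tri(a,S(*s),b,T(*t)))
print('tip top z.301',onz(a,S(27,102),.30),onz(b,T(750,509),.30))
print('lid',onz(b,T(595,371),.1355)); print('itip',onz(b,T(594,299),.18))
h=cv2.cvtColor(b['pixels'],cv2.COLOR_RGB2HSV)[200:260,165:225]
m=cv2.inRange(h,(5,90,120),(20,255,255));M=cv2.moments(m,True);u=(165+M['m10']/M['m00'],200+M['m01']/M['m00']);print('mat',u,m.sum()/255,onz(b,u,.006))
# bystanders
for n,hr,z in(('navy',((105,120,20),(125,255,110)),.03),):
  for nn,c in(('s',a),('t',b)):
    m=cv2.inRange(cv2.cvtColor(c['pixels'],cv2.COLOR_RGB2HSV),*hr); k,_,st,ce=cv2.connectedComponentsWithStats(m)
    for i in range(1,k):
        if st[i,4]>80: print(n,nn,st[i],onz(c,ce[i],z))
```

```text
tip [ 0.5423 -0.1255  0.2995] 0.004390326408160536
piv [ 0.5517 -0.0291  0.2943] 0.0013246693014590234
outL [ 0.5753 -0.0053  0.3159] 0.003375963785237616
outR [ 0.5718 -0.1452  0.317 ] 0.004649058732984709
inR [ 0.5883 -0.1457  0.3212] 0.003847238929400814
inL [ 0.592  -0.0066  0.3162] 0.0012247497336449254
itip [ 0.712  -0.0374  0.1733] 0.004742442036826307
tip top z.301 [ 0.5429 -0.1228  0.3   ] [ 0.5408 -0.1271  0.3   ]
lid [ 0.6682 -0.0362  0.1355]
itip [ 0.7121 -0.0355  0.18  ]
mat (193.93322606596942, 229.27835880933225) 1243.0 [0.5121 0.2718 0.006 ]
navy s [282 106  16  10  91] [0.3705 0.4551 0.03  ]
navy t [138 257  20  18 149] [0.3941 0.4317 0.03  ]
```

```bash
cat >> h.py <<'E'
np.set_printoptions(precision=3,suppress=True)
def delta(pos,yaw=None,R=None):
    "shift cm in present tool axes, turn rotvec in tool axes; then shift in axes after the turn"
    s=bot.read_state(); Rc=Ro.from_rotvec(s['eef_rot'])
    if yaw is not None: R=Ro.from_euler('z',yaw)*Ro.from_rotvec([0,-np.pi,0])
    if R is None: R=Rc
    d=np.array(pos)-s['ee_pos']
    print('pos',s['ee_pos'],'q',s['joint_positions'],'t',s['time'],'F',s['wrist_force'],'w',s['grip_width'],s['finger_force'])
    print('turn',(Rc.inv()*R).as_rotvec(),'shift now',100*Rc.inv().apply(d),'after turn',100*R.inv().apply(d),'axes\n',Rc.as_matrix())
E
python3 -c "
from h import *
delta([.543,-.125,.42],yaw=-.03)"
```

```text
pos [0.193 0.62  0.23 ] q [-1.256  0.322 -0.07   1.452  0.023  1.371 -0.057] t 0.1 F [ 0.434 -0.924 -0.61 ] w 1.0010997438003453 0.0
turn [-0.002 -0.    -0.271] shift now [-55.56  -60.835 -18.858] after turn [-37.269 -73.449 -18.966] axes
 [[-0.955  0.296 -0.   ]
 [ 0.296  0.955 -0.002]
 [-0.    -0.002 -1.   ]]
```

Emit:
{"api": "drive_tool", "payload": {
  "plan": [
    [[0,0,-0.135],[0,0,-4.5],0.5],
    [[0,0,-0.135],[0,0,-4.5],0.5],
    [[0,0,0],[-2.1,-4.1,-1],0.5],
    [[0,0,0],[-2.1,-4.1,-1],0.5],
    [[0,0,0],[-2.1,-4.1,-1],0.5],
    [[0,0,0],[-2.1,-4.1,-1],0.5],
    [[0,0,0],[-2.1,-4.1,-1],0.5],
    [[0,0,0],[-2.1,-4.1,-1],0.5]
  ]
}}

```text
time: 0.9
ee_pos: [0.3114, 0.369, 0.3814]
eef_rot: [-0.048, -3.141, 0.0]
wrist_force: [0.7, 1.1, 0.4]
grip_width: 0.5
finger_force: 0.0
```

Emit:
{"api": "drive_tool", "payload": {
  "plan": [
    [[0,0,0],[-2.1,-4.1,-1],0.5],
    [[0,0,0],[-2.1,-4.1,-1],0.5],
    [[0,0,0],[-2.1,-4.1,-1],0.5],
    [[0,0,0],[-2.1,-4.1,-1],0.5],
    [[0,0,0],[-2.1,-4.1,0],0.5],
    [[0,0,0],[-2.1,-4.1,0],0.5],
    [[0,0,0],[-2.1,-4.1,0],0.5],
    [[0,0,0],[-2.1,-4.1,0],0.5]
  ]
}}

```text
time: 1.7
ee_pos: [0.4691, 0.0361, 0.4212]
eef_rot: [0.048, 3.141, 0.001]
wrist_force: [0.7, -0.3, -0.4]
grip_width: 0.501
finger_force: 0.0
```

```bash
python3 -c "
from h import *
delta([.543,-.125,.38],yaw=-.03)"
```

```text
pos [0.469 0.036 0.421] q [-0.694 -0.119  0.503  1.543  0.058  1.703  1.354] t 1.7 F [ 0.735 -0.251 -0.438] w 0.5005095770708456 0.0
turn [ 0.     0.    -0.001] shift now [ -7.885 -15.877   4.111] after turn [ -7.874 -15.881   4.118] axes
 [[-1.     0.031  0.   ]
 [ 0.031  1.     0.   ]
 [-0.     0.    -1.   ]]
```

Emit:
{"api": "drive_tool", "payload": {
  "plan": [
    [[0,0,0],[-2,-4,0.5],0.5],
    [[0,0,0],[-2,-4,0.5],0.5],
    [[0,0,0],[-2,-4,1],0.5],
    [[0,0,0],[-1.8,-3.9,1],0.5],
    [[0,0,0],[0,0,0],0.5]
  ]
}}

```text
time: 2.2
ee_pos: [0.5411, -0.1299, 0.3891]
eef_rot: [-0.065, -3.137, 0.007]
wrist_force: [0.3, -0.1, 0.1]
grip_width: 0.5
finger_force: 0.0
```

```bash
python3 -c "
from h import *
delta([.543,-.125,.38],yaw=-.03)
c=cap('wrist','w1.png');print(-c['R'].T@c['t'],c['R'][2])
import pickle;pickle.dump(c,open('w1.pkl','wb'))"
```

```text
pos [ 0.541 -0.13   0.389] q [-0.499  0.102  0.757  1.431 -0.065  1.638  1.78 ] t 2.2 F [ 0.257 -0.114  0.142] w 0.5004980686362129 0.0
turn [-0.004 -0.004 -0.011] shift now [-0.172  0.502  0.909] after turn [-0.174  0.496  0.912] axes
 [[-0.999  0.041 -0.004]
 [ 0.041  0.999 -0.004]
 [ 0.003 -0.005 -1.   ]]
[ 0.471 -0.126  0.532] [ 0.282 -0.015 -0.959]
```

View pics/w1.png

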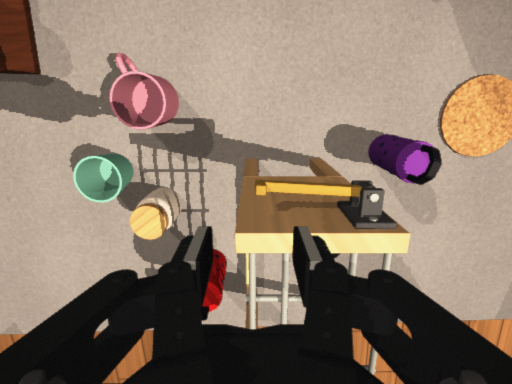

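The wrist view shows the tip at about (262,187), the hinge cap at (371,199), and the board's outer top edge at row 234 over columns 236–408.

```bash
python3 -c "
from h import *
import pickle
c=pickle.load(open('w1.pkl','rb'))
h=cv2.cvtColor(c['pixels'],cv2.COLOR_RGB2HSV)[175:212,240:400]
m=cv2.inRange(h,(15,150,110),(28,255,255))
for x in range(0,140,8):
  r=np.flatnonzero(m[:,x]); print(x+240,(r.min()+175,r.max()+175) if len(r) else None,end=' ')
print()
for u,z in(((262,186),.301),((262,194),.2895),((371,197),.31),((236,234),.32),((408,234),.32)): print(u,onz(c,u,z))
"
```

```text
240 None 248 None 256 (np.int64(179), np.int64(195)) 264 (np.int64(179), np.int64(195)) 272 (np.int64(182), np.int64(192)) 280 (np.int64(182), np.int64(192)) 288 (np.int64(183), np.int64(193)) 296 (np.int64(181), np.int64(193)) 304 (np.int64(183), np.int64(193)) 312 (np.int64(182), np.int64(194)) 320 (np.int64(184), np.int64(194)) 328 (np.int64(185), np.int64(195)) 336 (np.int64(185), np.int64(195)) 344 (np.int64(186), np.int64(196)) 352 (np.int64(187), np.int64(195)) 360 (np.int64(187), np.int64(189)) 368 None 376 None 
(262, 186) [ 0.538 -0.122  0.301]
(262, 194) [ 0.549 -0.122  0.289]
(371, 197) [ 0.548 -0.035  0.31 ]
(236, 234) [ 0.572 -0.144  0.32 ]
(408, 234) [ 0.577 -0.008  0.32 ]
```

Emit:
{"api": "drive_tool", "payload": {
  "plan": [
    [[0,0,0.045],[-0.1,0.7,3],0.4],
    [[0,0,0],[0,0,4],0.4],
    [[0,0,0],[0,0,2.6],0.4],
    [[0,0,0],[0,0,0],0.4],
    [[0,0,0],[0,0,0],0.4]
  ]
}}

```text
time: 2.75
ee_pos: [0.5432, -0.1152, 0.2961]
eef_rot: [0.116, 3.139, 0.001]
wrist_force: [-0.3, -0.5, 0.8]
grip_width: 0.396
finger_force: 0.0
```

```bash
python3 -c "
from h import *
delta([.5425,-.123,.292],yaw=-.087)"
```

```text
pos [ 0.543 -0.115  0.296] q [-0.518  0.101  0.739  1.612 -0.069  1.454  1.724] t 2.75 F [-0.283 -0.479  0.751] w 0.3962465228335052 0.0
turn [0.001 0.    0.013] shift now [ 0.014 -0.785  0.413] after turn [ 0.004 -0.785  0.413] axes
 [[-0.997  0.074  0.   ]
 [ 0.074  0.997  0.001]
 [-0.     0.001 -1.   ]]
```

Emit:
{"api": "drive_tool", "payload": {
  "plan": [
    [[0,0,0],[0,-0.8,0.4],0.4],
    [[0,0,0],[0,0,0],0.4],
    [[0,0,0],[0,0,0],0],
    [[0,0,0],[0,0,0],0],
    [[0,0,0],[0,0,0],0],
    [[0,0,0],[0,0,0],0]
  ]
}}

```text
time: 3.35
ee_pos: [0.543, -0.1239, 0.2921]
eef_rot: [0.118, 3.138, 0.001]
wrist_force: [0.1, 2.0, 4.7]
grip_width: 0.071
finger_force: 58.9
```

Emit:
{"api": "drive_tool", "payload": {
  "plan": [
    [[0,0,0.138],[1.29,0.09,0],0],
    [[0,0,0.138],[1.29,0.09,0],0],
    [[0,0,0.138],[1.29,0.09,0],0],
    [[0,0,0],[0,0,0],0]
  ]
}}

```text
time: 3.75
ee_pos: [0.5052, -0.1129, 0.2921]
eef_rot: [0.761, 3.047, 0.003]
wrist_force: [0.1, 0.4, 3.6]
grip_width: 0.071
finger_force: 59.0
```

```bash
python3 -c "
from h import *
p=np.array([.5507,-.0297]);s=bot.read_state();d=s['ee_pos'][:2]-p;print(np.linalg.norm(d),d)
a=-.087-.414;t=p+.094*np.array([np.sin(a),-np.cos(a)])
delta([*t,.292],yaw=a)"
```

```text
0.09486098341628689 [-0.045 -0.083]
pos [ 0.505 -0.113  0.292] q [-0.565 -0.008  0.739  1.704  0.004  1.442  1.254] t 3.75 F [0.086 0.431 3.561] w 0.07103901290642745 59.00730907917023
turn [0.002 0.001 0.012] shift now [0.008 0.086 0.011] after turn [0.009 0.086 0.011] axes
 [[-0.883  0.47   0.002]
 [ 0.47   0.883  0.001]
 [-0.001  0.002 -1.   ]]
```

Emit:
{"api": "drive_tool", "payload": {
  "plan": [
    [[0,0,0.135],[1.265,0.09,0],0],
    [[0,0,0.135],[1.265,0.09,0],0],
    [[0,0,0.135],[1.265,0.09,0],0],
    [[0,0,0.135],[1.265,0.09,0],0],
    [[0,0,0.135],[1.265,0.09,0],0],
    [[0,0,0.135],[1.265,0.09,0],0],
    [[0,0,0.135],[1.265,0.09,0],0],
    [[0,0,0.135],[1.265,0.09,0],0]
  ]
}}

```text
time: 4.55
ee_pos: [0.4557, -0.031, 0.292]
eef_rot: [-2.224, -2.219, 0.001]
wrist_force: [-1.7, -1.3, 6.7]
grip_width: 0.07
finger_force: 59.4
```

Emit:
{"api": "drive_tool", "payload": {
  "plan": [
    [[0,0,0],[0,0,0],0],
    [[0,0,0],[0,0,0],0.4],
    [[0,0,0],[0,0,0],0.4],
    [[0,0,0],[0,0,0],0.4],
    [[0,0,0],[0,0,-4],0.4],
    [[0,0,0],[0,0,-5],0.4],
    [[0,0,0],[0,0,0],0.6]
  ]
}}

```text
time: 5.25
ee_pos: [0.4584, -0.0308, 0.3872]
eef_rot: [2.216, 2.219, 0.012]
wrist_force: [0.9, -0.6, 0.9]
grip_width: 0.554
finger_force: 0.0
```

```bash
python3 -c "
from h import *
p=np.array([.5507,-.0297]);s=bot.read_state();d=s['ee_pos'][:2]-p;print(np.linalg.norm(d),d)
delta([.5,-.1,.4],yaw=-1.595)
b=cap('top');a=cap('scene');c=cap('wrist')
import pickle;pickle.dump((a,b,c),open('i2.pkl','wb'))
B=b['pixels'][130:230,255:335,::-1];B=cv2.resize(B,None,fx=4,fy=4,interpolation=2)
A=cv2.resize(a['pixels'][150:270,190:300,::-1],None,fx=4,fy=4,interpolation=2)
o=np.zeros((480,760,3),np.uint8);o[:400,:320]=B;o[:480,320:760]=A;cv2.imwrite('pics/d.png',o)
"
```

```text
0.09226315286793856 [-0.092 -0.001]
pos [ 0.458 -0.031  0.387] q [-0.588 -0.168  0.518  1.644  0.082  1.634 -0.069] t 5.25 F [ 0.882 -0.632  0.915] w 0.5537599245439844 0.0
turn [ 0.01  -0.002  0.026] shift now [-6.922  4.158 -1.254] after turn [-6.816  4.322 -1.284] axes
 [[-0.001  1.     0.01 ]
 [ 1.     0.001  0.001]
 [ 0.001  0.01  -1.   ]]
```

View pics/d.png

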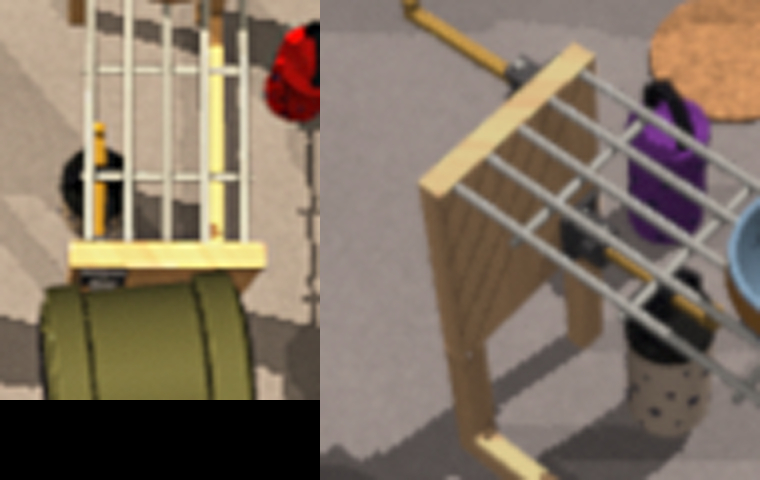

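Emit:
{"api": "drive_tool", "payload": {
  "plan": [
    [[0,0,0],[1,0.5,-4],0.8],
    [[0,0,0],[4,1.8,-2],0.8],
    [[0,0,0],[4.4,2,0],0.8],
    [[0,0,0],[4.4,2,0],0.8],
    [[0,0,0],[4.4,2,0],0.8],
    [[0,0,0],[4.4,2,0],0.8],
    [[0,0,0],[4.4,2,0],0.8],
    [[0,0,0],[4.4,2,0],0.8]
  ]
}}

```text
time: 6.2
ee_pos: [0.599, 0.2852, 0.4391]
eef_rot: [-2.219, -2.222, 0.005]
wrist_force: [0.5, -0.9, 0.8]
grip_width: 0.805
finger_force: 0.0
```

Emit:
{"api": "drive_tool", "payload": {
  "plan": [
    [[0,-0.13,0],[0,0.5,0],0.8],
    [[0,-0.13,0],[0,0.5,0],0.8],
    [[0,-0.13,0],[0,0.5,0],0.8],
    [[0,-0.13,0],[0,0.5,0],0.8],
    [[0,-0.13,0],[0,0.5,0],0.8],
    [[0,-0.13,0],[0,0.5,0],0.8],
    [[0,0,0],[0,0,0],0.8]
  ]
}}

```text
time: 6.9
ee_pos: [0.625, 0.2766, 0.4205]
eef_rot: [1.806, 1.816, -0.674]
wrist_force: [0.0, 0.4, -1.9]
grip_width: 0.801
finger_force: 0.0
```

```bash
cat >> h.py <<'E'
def tilt(t,yaw=0):
    "tool y=+X, tool z=-Y tilted down by t, turned about world z by yaw"
    c,s=np.cos(t),np.sin(t)
    return Ro.from_euler('z',yaw)*Ro.from_matrix(np.array([[0,s,-c],[1,0,0],[0,-c,-s]]).T)
E
python3 -c "
from h import *
delta([.668,.2,.2],R=tilt(.3))"
```

```text
pos [0.625 0.277 0.42 ] q [-1.099  0.859  1.096  0.731 -0.044  2.052 -0.158] t 6.9 F [ 0.003  0.441 -1.864] w 0.8011898214178768 0.0
turn [ 0.    -0.562  0.007] shift now [ 8.513  4.392 21.714] after turn [18.8    4.302 13.832] axes
 [[-0.006  1.    -0.002]
 [ 0.759  0.004 -0.651]
 [-0.651 -0.005 -0.759]]
```

```bash
cat > kin.py <<'E'
import numpy as np
from scipy.spatial.transform import Rotation as Ro
from scipy.optimize import least_squares
def fk(q,L,sg=-1):
    R=np.eye(3);p=np.array([0,0,L[0]]);P=[p]
    m=lambda ax,a:Ro.from_euler(ax,a).as_matrix()
    R=R@m('z',sg*q[0])@m('y',q[1])@m('z',sg*q[2]);p=p+R@[L[4],0,L[1]];P.append(p)
    R=R@m('y',q[3])@m('z',sg*q[4]);p=p+R@[L[5],0,L[2]];P.append(p)
    R=R@m('y',q[5])@m('z',sg*q[6]);p=p+R@[L[6],0,L[3]];P.append(p)
    return P,R
D=[([-1.2559,.3217,-.0701,1.4516,.0226,1.3708,-.0569],[.1925,.6203,.2303],[-.4707,-3.106,.0027]),
([-0.694,-0.119,0.503,1.543,0.058,1.703,1.354],[.4691,.0361,.4212],[.048,3.141,.001]),
([-0.499,0.102,0.757,1.431,-0.065,1.638,1.78],[.541,-.130,.389],[-.065,-3.137,.007]),
([-0.518,0.101,0.739,1.612,-0.069,1.454,1.724],[.5432,-.1152,.2961],[.116,3.139,.001]),
([-0.565,-0.008,0.739,1.704,0.004,1.442,1.254],[.5052,-.1129,.2921],[.761,3.047,.003]),
([-0.588,-0.168,0.518,1.644,0.082,1.634,-0.069],[.4584,-.0308,.3872],[2.216,2.219,.012]),
([-1.099,0.859,1.096,0.731,-0.044,2.052,-0.158],[.625,.277,.42],[1.806,1.816,-.674])]
if __name__=='__main__':
    np.set_printoptions(precision=4,suppress=True)
    f=lambda L:np.concatenate([fk(q,L)[0][-1]-p for q,p,_ in D])
    r=least_squares(f,[.3,.3,.3,.2,0,0,0]);print(r.x,r.fun.reshape(-1,3))
    for q,p,v in D: print((Ro.from_matrix(fk(q,r.x)[1]).inv()*Ro.from_rotvec(v)).as_rotvec())
E
python3 kin.py
```

```text
[0.2828 0.4918 0.5224 0.3912 0.0046 0.0257 0.0179] [[-0.0264  0.0057 -0.0034]
 [ 0.0021  0.006   0.0025]
 [ 0.0121  0.0032  0.0001]
 [ 0.0063  0.0052 -0.0014]
 [-0.0045  0.0059 -0.0005]
 [-0.0148  0.0228  0.0022]
 [-0.0012 -0.      0.0005]]
[ 0.     -0.      1.5708]
[-0.0004 -0.001   1.5709]
[-0.0008  0.0007  1.5703]
[-0.0008  0.0004  1.5714]
[-0.0006  0.0002  1.57  ]
[ 0.0004 -0.0001  1.5705]
[-0.0009 -0.0004  1.5707]
```

```bash
python3 - <<'E'
import re
s=open('kin.py').read()
s=s.replace("R@[L[4],0,L[1]]","R@[0,0,0]+R@[L[4],L[7],L[1]]").replace("m('y',q[3])@m('z',sg*q[4]);p=p+R@[L[5],0,L[2]]","m('y',q[3]);p=p+R@[L[5],L[8],0];R=R@m('z',sg*q[4]);p=p+R@[0,0,L[2]]").replace("R=R@m('y',q[5])@m('z',sg*q[6]);p=p+R@[L[6],0,L[3]]","R=R@m('y',q[5]);p=p+R@[L[6],L[9],L[3]];R=R@m('z',sg*q[6])").replace(".2,0,0,0]",".2,0,0,0,0,0,0]")
open('kin.py','w').write(s)
E
python3 kin.py|head -9
```

```text
[ 0.2388  0.4626  0.5036  0.3359  0.0095  0.0084 -0.0082  0.0564 -0.0685
 -0.0117] [[-0.0016  0.0063 -0.0009]
 [ 0.0021  0.0018 -0.0007]
 [-0.0023 -0.0019 -0.0011]
 [-0.0039 -0.0014  0.0007]
 [-0.0034 -0.0011  0.0011]
 [ 0.0014  0.0018  0.0006]
 [-0.0012  0.0001  0.0003]]
[ 0.     -0.      1.5708]
```

```bash
cat >> kin.py <<'E'
L0=np.array([.2388,.4626,.5036,.3359,.0095,.0084,-.0082,.0564,-.0685,-.0117])
lo=np.array([-2.86,-.3,-1.38,.06,-1.56,.09,-2.69]);hi=np.array([2.86,2.09,1.24,2.45,4.7,2.05,2.69])
def ik(p,R,seed):
    M=(R*Ro.from_euler('z',-np.pi/2)).as_matrix()
    def f(q):
        P,A=fk(q,L0);return np.r_[(P[-1]-p)*5,Ro.from_matrix(A.T@M).as_rotvec(),.002*(q-seed)]
    r=least_squares(f,np.clip(seed,lo+.02,hi-.02),bounds=(lo+.01,hi-.01));return r.x,np.abs(f(r.x)[:6]).max()
E
python3 - <<'E'
from kin import *
from h import tilt
np.set_printoptions(precision=2,suppress=True)
rng=np.random.default_rng(0)
for n,p in(('grasp',[.668,-.052,.09]),('pre',[.668,.12,.12]),('mat',[.512,.255,.075])):
  for t in(.2,.4):
    S=[]
    for k in range(40):
        q,e=ik(np.array(p),tilt(t),rng.uniform(lo,hi))
        if e<.01 and not any(np.abs(q-s).max()<.3 for s in S):
            S.append(q);P,_=fk(q,L0);print(n,t,q,'elb',P[1],'wr',P[2],flush=True)
        if len(S)>5:break
E
```

```text
grasp 0.2 [-1.1   1.31  1.08  1.47  0.25  1.28 -0.4 ] elb [0.19 0.42 0.31] wr [0.66 0.28 0.15]
grasp 0.2 [-0.93  1.08  0.75  1.48  0.61  1.39 -0.62] elb [0.23 0.36 0.42] wr [0.65 0.28 0.15]
grasp 0.2 [-0.31  0.89 -0.15  1.48  1.22  1.78 -0.9 ] elb [0.33 0.16 0.53] wr [0.65 0.28 0.16]
grasp 0.2 [ 0.04  1.01 -0.65  1.48  1.53  2.04 -0.95] elb [0.38 0.04 0.51] wr [0.65 0.28 0.16]
grasp 0.2 [-0.69  0.94  0.38  1.48  0.9   1.54 -0.78] elb [0.27 0.29 0.49] wr [0.65 0.28 0.15]
grasp 0.4 [-0.01  0.85 -0.53  1.52  1.3   1.81 -0.9 ] elb [0.33 0.06 0.56] wr [0.65 0.26 0.22]
grasp 0.4 [ 0.24  1.02 -0.93  1.52  1.58  2.04 -0.93] elb [ 0.37 -0.05  0.51] wr [0.65 0.26 0.22]
grasp 0.4 [-1.14  1.31  1.23  1.5  -0.02  1.21 -0.19] elb [0.18 0.42 0.3 ] wr [0.66 0.26 0.21]
grasp 0.4 [-0.32  0.78 -0.1   1.52  1.07  1.61 -0.83] elb [0.29 0.16 0.56] wr [0.65 0.26 0.22]
grasp 0.4 [-0.63  0.82  0.32  1.52  0.83  1.45 -0.72] elb [0.26 0.25 0.54] wr [0.65 0.26 0.22]
grasp 0.4 [-0.91  0.96  0.74  1.51  0.53  1.31 -0.55] elb [0.22 0.34 0.47] wr [0.65 0.26 0.22]
pre 0.2 [-0.65  0.99  0.05  1.21  0.98  1.9  -0.78] 
[... 921 characters left out ...]
  -0.6 ] elb [0.05 0.45 0.34] wr [0.5  0.59 0.14]
mat 0.2 [-1.03  1.02  0.23  1.29  0.64  1.95 -0.92] elb [0.16 0.37 0.46] wr [0.5  0.58 0.14]
mat 0.2 [-1.52  1.49  1.23  1.28 -0.1   1.78 -0.36] elb [0.01 0.47 0.22] wr [0.5  0.59 0.13]
mat 0.4 [-0.79  0.88 -0.11  1.36  0.74  1.92 -1.05] elb [0.21 0.29 0.53] wr [0.5  0.56 0.21]
mat 0.4 [-1.53  1.37  1.23  1.35 -0.18  1.69 -0.36] elb [0.01 0.46 0.28] wr [0.5  0.57 0.2 ]
mat 0.4 [-1.38  1.1   0.84  1.35  0.16  1.7  -0.62] elb [0.05 0.43 0.4 ] wr [0.5  0.57 0.2 ]
mat 0.4 [-1.13  0.93  0.4   1.36  0.46  1.78 -0.85] elb [0.12 0.37 0.49] wr [0.5  0.56 0.2 ]
mat 0.4 [-0.56  0.93 -0.46  1.36  0.92  2.04 -1.16] elb [0.28 0.24 0.53] wr [0.5  0.56 0.21]
```

Run:
```python
from h import *
import pickle
a,b,_=pickle.load(open('i2.pkl','rb'))
S=lambda x,y:(x/1.5625,y/1.5625)
# toaster near corner right bottom (front), top-edge corner
print('top view z=.17',onz(b,S(170,268),.17),onz(b,S(165,350),.17),'base',onz(b,S(195,290),0),onz(b,S(188,352),0))
print('scene base corner',onz(a,S(582,213),0),onz(a,S(537,188),0))
from kin import *
q0=bot.read_state()['joint_positions']
for n,p,t,y in(('pre',[.675,.12,.10],.3,0),('grasp',[.668,-.052,.09],.3,0),('out',[.715,.12,.13],.3,0),('up',[.65,.15,.30],.3,0),('r1',[.55,.2,.30],.3,.55),('r2',[.55,.25,.30],.3,1.1),('mat',[.52,.264,.08],.3,1.1)):
    q0,e=ik(np.array(p),tilt(t,y),q0);P,_=fk(q0,L0);print(n,q0,e,P[1],P[2])
```

```text
top view z=.17 [0.695 0.524 0.17 ] [0.522 0.529 0.17 ] base [0.68  0.528 0.   ] [0.534 0.54  0.   ]
scene base corner [0.66  0.549 0.   ] [0.537 0.556 0.   ]
pre [-1.154  1.304  1.064  1.2    0.141  1.565 -0.363] 4.416991813734006e-06 [0.169 0.429 0.309] [0.663 0.443 0.192]
grasp [-1.104  1.263  1.109  1.489  0.181  1.244 -0.343] 2.669961620608115e-06 [0.191 0.416 0.327] [0.656 0.271 0.181]
out [-1.074  1.308  1.077  1.073  0.157  1.614 -0.31 ] 4.133151469706415e-06 [0.203 0.414 0.307] [0.704 0.443 0.221]
up [-1.231  1.104  1.196  1.157  0.254  1.724 -0.174] 6.746221214360461e-07 [0.135 0.417 0.397] [0.64  0.474 0.39 ]
r1 [-1.825  0.761  1.23   1.761  0.576  1.301 -0.314] 7.631073050226492e-06 [-0.1    0.346  0.535] [0.371 0.47  0.391]
r2 [-2.126  0.304  1.23   2.091  1.176  1.086 -0.525] 9.522153686724469e-06 [-0.11   0.158  0.663] [0.257 0.385 0.394]
mat [-1.887  0.801  0.895  2.154  1.028  0.816 -0.924] 2.7421297096274156e-06 [-0.14   0.34   0.525] [0.227 0.397 0.179]
```

Emit:
{"api": "drive_tool", "payload": {
  "plan": [
    [[0,0,0],[-0.9,0.9,4.4],0.9],
    [[0,0,0],[-0.9,0.9,4.4],0.9],
    [[0,0,0],[-0.9,0.9,4.4],0.9],
    [[0,0,0],[-0.8,0.8,4.4],0.9],
    [[0,0,0],[-0.8,0.8,4.4],0.9],
    [[0,-0.14,0],[0,0,0],0.9],
    [[0,-0.14,0],[0,0,0],0.9],
    [[0,0,0],[0,0,0],0.9]
  ]
}}

```text
time: 7.7
ee_pos: [0.6674, 0.1053, 0.2779]
eef_rot: [1.622, 1.65, -0.87]
wrist_force: [-0.4, 0.7, -1.2]
grip_width: 0.897
finger_force: 0.0
```

Emit:
{"api": "drive_tool", "payload": {
  "plan": [
    [[0,-0.14,0],[0,0,0],0.9],
    [[0,-0.14,0],[0,0,0],0.9],
    [[0,0,0],[0,0,0],0.9],
    [[0,0,0],[0,0,0],0.9]
  ]
}}

```text
time: 8.1
ee_pos: [0.6685, 0.0997, 0.2858]
eef_rot: [1.438, 1.445, -1.039]
wrist_force: [0.4, -0.8, 1.0]
grip_width: 0.901
finger_force: 0.0
```

```bash
python3 -c "
from h import *
delta([.668,.09,.14],R=tilt(.3))
c=cap('wrist','w2.png')
import pickle;pickle.dump(c,open('w2.pkl','wb'))"
```

```text
pos [0.669 0.1   0.286] q [-1.196  1.066  1.153  1.217  0.284  1.649 -0.201] t 8.1 F [ 0.35  -0.769  0.998] w 0.9008726392306041 0.0
turn [ 0.003 -0.021  0.003] shift now [13.526 -0.028  5.516] after turn [13.639 -0.051  5.231] axes
 [[-0.003  1.     0.003]
 [ 0.316  0.004 -0.949]
 [-0.949 -0.002 -0.316]]
```

View pics/w2.png

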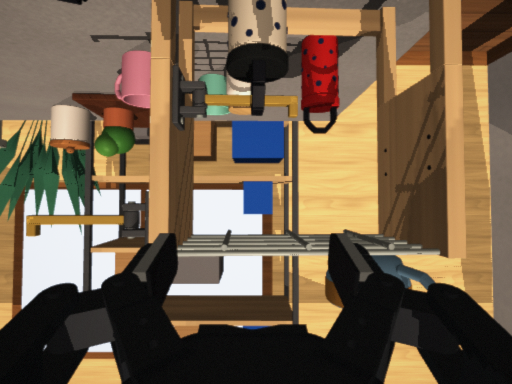

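The inverted wrist view shows the tumbler's lid spanning columns 228–287 at row ~60. It sits nearly central between the fingers.

```bash
python3 -c "
from h import *
import pickle
c=pickle.load(open('w2.pkl','rb'))
for u in((228,60),(287,60),(229,45),(286,45),(257.5,60),(257,98),(177,100),(295,100),(245,101)):
  o,d=ray(c,u);print(u,o+d*(-.035-o[1])/d[1])
"
```

```text
(228, 60) [ 0.645 -0.035  0.123]
(287, 60) [ 0.706 -0.035  0.123]
(229, 45) [ 0.646 -0.035  0.107]
(286, 45) [ 0.705 -0.035  0.107]
(257.5, 60) [ 0.676 -0.035  0.123]
(257, 98) [ 0.675 -0.035  0.162]
(177, 100) [ 0.594 -0.035  0.164]
(295, 100) [ 0.714 -0.035  0.164]
(245, 101) [ 0.663 -0.035  0.165]
```

Emit:
{"api": "drive_tool", "payload": {
  "plan": [
    [[0,0,0],[4.5,0.1,2],1],
    [[0,0,0],[4.5,0.1,2],1],
    [[0,0,0],[4.5,0.1,2],1],
    [[0,0,0],[4.5,0.1,2],1],
    [[0,0,0],[0,0,0],1],
    [[0,0,0],[0,0,0],1]
  ]
}}

```text
time: 8.75
ee_pos: [0.6733, 0.0794, 0.0936]
eef_rot: [1.437, 1.439, -1.039]
wrist_force: [0.8, -0.1, 1.5]
grip_width: 1.005
finger_force: 0.0
```

```bash
python3 -c "
from h import *
delta([.673,-.056,.075],R=tilt(.32))"
```

```text
pos [0.673 0.079 0.094] q [-1.154  1.26   1.034  1.285  0.172  1.496 -0.389] t 8.75 F [ 0.774 -0.117  1.483] w 1.0048972681816553 0.0
turn [ 0.003  0.003 -0.001] shift now [-2.454 -0.066 13.441] after turn [-2.494 -0.027 13.434] axes
 [[ 0.001  1.     0.003]
 [ 0.312  0.003 -0.95 ]
 [-0.95   0.002 -0.312]]
```

Emit:
{"api": "drive_tool", "payload": {
  "plan": [
    [[0,0,0],[-0.6,0,3.4],1],
    [[0,0,0],[-0.6,0,3.4],1],
    [[0,0,0],[-0.6,0,3.4],1],
    [[0,0,0],[-0.6,0,3.2],1],
    [[0,0,0],[0,0,0],1],
    [[0,0,0],[0,0,0],1]
  ]
}}

```text
time: 9.35
ee_pos: [0.6743, -0.0552, 0.0758]
eef_rot: [1.439, 1.438, -1.036]
wrist_force: [0.1, 0.8, 0.4]
grip_width: 0.999
finger_force: 0.0
```

```bash
python3 -c "
from h import *
delta([.673,-.056,.075],R=tilt(.32))
a=cap('scene');c=cap('wrist')
A=cv2.resize(a['pixels'][150:270,190:310,::-1],None,fx=3.2,fy=3.2,interpolation=2)
o=np.hstack([A,cv2.resize(c['pixels'][:300,50:450,::-1],(400,384))]);cv2.imwrite('pics/e.png',o)"
```

```text
pos [ 0.674 -0.055  0.076] q [-1.095  1.242  1.061  1.483  0.205  1.252 -0.383] t 9.35 F [0.104 0.827 0.402] w 0.999387993230422 0.0
turn [ 0.004  0.002 -0.004] shift now [ 0.051 -0.13   0.097] after turn [ 0.052 -0.13   0.098] axes
 [[ 0.004  1.     0.004]
 [ 0.313  0.003 -0.95 ]
 [-0.95   0.005 -0.313]]
```

View pics/e.png

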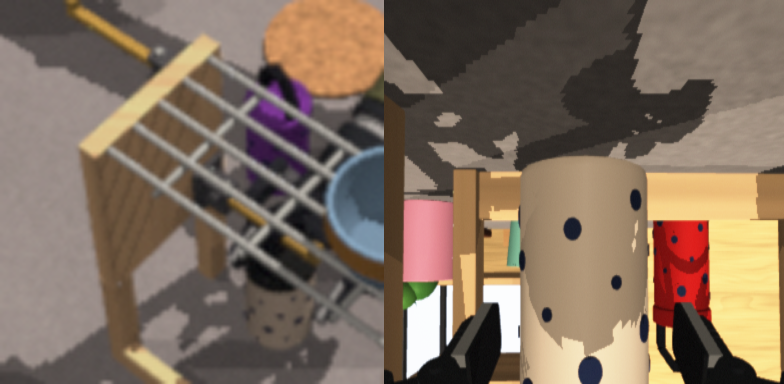

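The body (columns 521–647) is centred between the pads, so I close.

Emit:
{"api": "drive_tool", "payload": {
  "plan": [
    [[0,0,0],[0,0,0],0.5],
    [[0,0,0],[0,0,0],0.5],
    [[0,0,0],[0,0,0],0.5],
    [[0,0,0],[0,0,0],0.5],
    [[0,0,0],[0,0,0],0.5]
  ]
}}

```text
time: 9.95
ee_pos: [0.6735, -0.0544, 0.0718]
eef_rot: [1.433, 1.441, -1.041]
wrist_force: [1.8, 2.2, 2.9]
grip_width: 0.682
finger_force: 65.9
```

Emit:
{"api": "drive_tool", "payload": {
  "plan": [
    [[0,0,0],[-0.6,0,-0.2],0.5],
    [[0,0,0],[-0.6,0,-0.2],0.5],
    [[0,0,0],[-0.6,0,-0.2],0.5],
    [[0,0,0],[0,0,0],0.5],
    [[0,0,0],[0,0,0],0.5]
  ]
}}

```text
time: 10.45
ee_pos: [0.6728, -0.0546, 0.0899]
eef_rot: [1.435, 1.442, -1.04]
wrist_force: [0.1, -0.5, -4.3]
grip_width: 0.682
finger_force: 65.8
```

```bash
python3 -c "
from h import *
delta([.728,-.0545,.0935],R=tilt(.32))"
```

```text
pos [ 0.673 -0.055  0.09 ] q [-1.103  1.224  1.072  1.489  0.214  1.26  -0.366] t 10.45 F [ 0.122 -0.523 -4.313] w 0.681703069124566 65.75266599655151
turn [0.003 0.003 0.002] shift now [-0.354  5.515 -0.1  ] after turn [-0.343  5.516 -0.119] axes
 [[-0.002  1.     0.003]
 [ 0.312  0.004 -0.95 ]
 [-0.95  -0.001 -0.312]]
```

Emit:
{"api": "drive_tool", "payload": {
  "plan": [
    [[0,0,0],[-0.2,0,0],0.5],
    [[0,0,0],[0,1.9,0],0.5],
    [[0,0,0],[0,1.9,0],0.5],
    [[0,0,0],[0,1.8,0],0.5],
    [[0,0,0],[0,0,0],0.5],
    [[0,0,0],[0,0,0],0.5]
  ]
}}

```text
time: 11.05
ee_pos: [0.7284, -0.0555, 0.0916]
eef_rot: [1.435, 1.441, -1.043]
wrist_force: [0.7, 0.9, -2.6]
grip_width: 0.679
finger_force: 65.8
```

```bash
python3 -c "
from h import *
delta([.728,.13,.092],R=tilt(.32))
c=cap('wrist')
cv2.imwrite('pics/f.png',c['pixels'][:,:,::-1])"
```

```text
pos [ 0.728 -0.056  0.092] q [-0.996  1.269  1.061  1.323  0.209  1.31  -0.33 ] t 11.05 F [ 0.674  0.922 -2.598] w 0.6788293134439877 65.81981778144836
turn [0.002 0.004 0.002] shift now [  5.723   0.008 -17.647] after turn [  5.797  -0.042 -17.623] axes
 [[-0.002  1.     0.002]
 [ 0.311  0.003 -0.951]
 [-0.951 -0.002 -0.311]]
```

View pics/f.png

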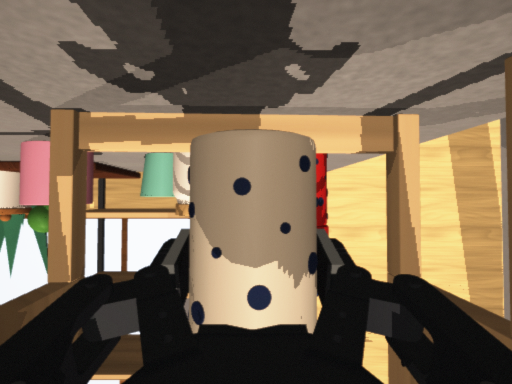

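The tumbler is free of the hook and upright in the grip. I take it out along +Y and then lift.

Emit:
{"api": "drive_tool", "payload": {
  "plan": [
    [[0,0,0],[0.8,0,-2.4],0.5],
    [[0,0,0],[1.3,0,-4],0.5],
    [[0,0,0],[1.3,0,-4],0.5],
    [[0,0,0],[1.3,0,-4],0.5],
    [[0,0,0],[-2.4,0,-0.8],0.5],
    [[0,0,0],[-4,0,-1.3],0.5],
    [[0,0,0],[-4.5,0,-1.5],0.5],
    [[0,0,0],[-4.5,0,-1.5],0.5]
  ]
}}

```text
time: 11.9
ee_pos: [0.7272, 0.097, 0.2555]
eef_rot: [1.434, 1.441, -1.044]
wrist_force: [0.4, 1.2, -3.8]
grip_width: 0.685
finger_force: 65.9
```

Emit:
{"api": "drive_tool", "payload": {
  "plan": [
    [[0,0,0],[-4.5,0,-1.5],0.5],
    [[0,0,0],[0,-3,0],0.5],
    [[0,0,0],[0,-4,0],0.5],
    [[0,0,0],[0,-4,0],0.5],
    [[0,0,0],[0,-4,0],0.5],
    [[0,0,0],[0,0,0],0.5]
  ]
}}

```text
time: 12.5
ee_pos: [0.5733, 0.0978, 0.3003]
eef_rot: [1.434, 1.446, -1.045]
wrist_force: [0.8, 0.7, -4.0]
grip_width: 0.684
finger_force: 66.2
```

```bash
python3 -c "
from h import *
delta([.55,.2,.28],R=tilt(.32,1.1))
r=(Ro.from_euler('z',.13)).as_rotvec();Rc=Ro.from_rotvec(bot.read_state()['eef_rot']);print(Rc.inv().apply(r))"
```

```text
pos [0.573 0.098 0.3  ] q [-1.402  0.93   1.178  1.465  0.355  1.64  -0.275] t 12.5 F [ 0.801  0.728 -4.039] w 0.6840439249849214 66.18947982788086
turn [-1.043 -0.002 -0.338] shift now [ 5.143 -2.28  -9.08 ] after turn [ 4.04   8.056 -5.734] axes
 [[-0.008  1.     0.001]
 [ 0.313  0.003 -0.95 ]
 [-0.95  -0.007 -0.313]]
[-0.123 -0.001 -0.041]
```

Emit:
{"api": "drive_tool", "payload": {
  "plan": [
    [[0,0,0],[1.2,0,-3.8],0.5],
    [[-0.133,0,-0.043],[1.2,0,-3.8],0.5],
    [[-0.133,0,-0.043],[1.2,0,-3.8],0.5],
    [[-0.133,0,-0.043],[0,0,0],0.5],
    [[-0.133,0,-0.043],[0,0,0],0.5],
    [[-0.133,0,-0.043],[0,0,0],0.5],
    [[-0.133,0,-0.043],[0,0,0],0.5],
    [[-0.133,0,-0.043],[0,0,0],0.5]
  ]
}}

```text
time: 13.3
ee_pos: [0.572, 0.2165, 0.3024]
eef_rot: [0.545, 1.824, -0.396]
wrist_force: [0.1, -1.7, 0.3]
grip_width: 0.683
finger_force: 66.8
```

```bash
python3 -c "
from h import *
delta([.53,.263,.15],R=tilt(.32,1.1))"
```

```text
pos [0.572 0.216 0.302] q [-2.078  0.356  1.225  2.056  1.073  1.121 -0.496] t 13.3 F [ 0.072 -1.691  0.299] w 0.6826461825822719 66.78163647651672
turn [-0.105  0.006 -0.034] shift now [16.367  1.587 -1.066] after turn [16.307  2.241 -0.763] axes
 [[-0.258  0.549  0.795]
 [ 0.169  0.836 -0.522]
 [-0.951 -0.    -0.309]]
```

Emit:
{"api": "drive_tool", "payload": {
  "plan": [
    [[0,0,0],[3,0.3,0],0.5],
    [[0,0,0],[4.5,0.3,0.1],0.5],
    [[0,0,0],[4.5,0.3,0.1],0.5],
    [[0,0,0],[4.5,0.3,0.1],0.5],
    [[0,0,0],[3,0.2,0.1],0.5],
    [[0,0,0],[0,0,0],0.5],
    [[0,0,0],[0,0,0],0.5]
  ]
}}

```text
time: 14.0
ee_pos: [0.534, 0.2585, 0.118]
eef_rot: [0.553, 1.822, -0.4]
wrist_force: [0.7, -0.3, -3.2]
grip_width: 0.686
finger_force: 66.8
```

```bash
python3 -c "
from h import *
delta([.5295,.2615,.065],R=tilt(.318,1.0))
b=cap('top');a=cap('scene')
A=cv2.resize(a['pixels'][80:240,190:350,::-1],None,fx=2.5,fy=2.5,interpolation=2)
B=cv2.resize(b['pixels'][170:270,150:250,::-1],None,fx=4,fy=4,interpolation=2)
cv2.imwrite('pics/g.png',np.hstack([A,B]))"
```

```text
pos [0.534 0.259 0.118] q [-1.901  0.76   0.923  2.071  0.861  0.948 -0.763] t 14.0 F [ 0.656 -0.31  -3.152] w 0.6863771048752616 66.7652177810669
turn [-0.017  0.005 -0.007] shift now [ 5.205 -0.011  1.114] after turn [5.2   0.006 1.14 ] axes
 [[-0.255  0.555  0.791]
 [ 0.172  0.832 -0.528]
 [-0.951  0.001 -0.308]]
```

View pics/g.png

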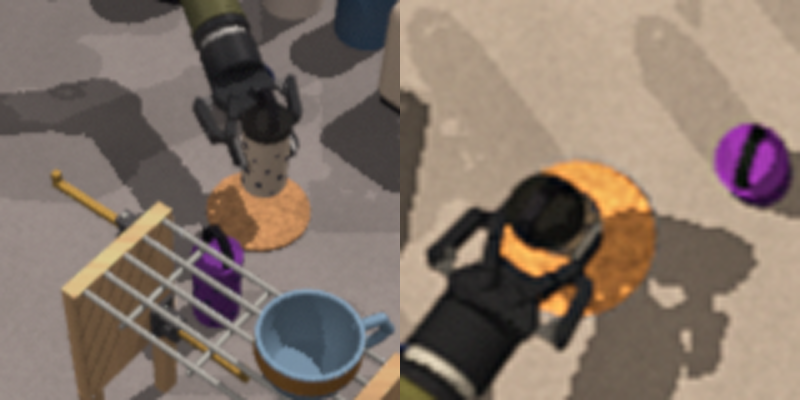

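The tumbler hangs upright over the mat. Lowering it now.

Emit:
{"api": "drive_tool", "payload": {
  "plan": [
    [[0,0,0],[2.5,0,0.5],0.5],
    [[0,0,0],[2.5,0,0.6],0.5],
    [[0,0,0],[0.2,0,0.05],0.5],
    [[0,0,0],[0.2,0,0.05],0.5],
    [[0,0,0],[0,0,0],0.5],
    [[0,0,0],[0,0,0],0.5]
  ]
}}

```text
time: 14.7
ee_pos: [0.5295, 0.2625, 0.0629]
eef_rot: [0.556, 1.823, -0.398]
wrist_force: [-0.4, 0.1, -4.3]
grip_width: 0.68
finger_force: 66.7
```

Emit:
{"api": "drive_tool", "payload": {
  "plan": [
    [[0,0,0],[0.2,0,0.07],0.5],
    [[0,0,0],[0,0,0],0.5],
    [[0,0,0],[0,0,0],0.5]
  ]
}}

```text
time: 15.0
ee_pos: [0.5291, 0.2624, 0.0595]
eef_rot: [0.554, 1.824, -0.399]
wrist_force: [-0.7, 0.8, -3.7]
grip_width: 0.687
finger_force: 66.7
```

Emit:
{"api": "drive_tool", "payload": {
  "plan": [
    [[0,0,0],[0.2,0,0.07],0.5],
    [[0,0,0],[0,0,0],0.5],
    [[0,0,0],[0,0,0],0.5]
  ]
}}

```text
time: 15.3
ee_pos: [0.5291, 0.2623, 0.0572]
eef_rot: [0.554, 1.823, -0.399]
wrist_force: [-0.6, -0.1, -3.5]
grip_width: 0.682
finger_force: 66.7
```

Emit:
{"api": "drive_tool", "payload": {
  "plan": [
    [[0,0,0],[0.15,0,0.05],0.5],
    [[0,0,0],[0,0,0],0.5],
    [[0,0,0],[0,0,0],0.5]
  ]
}}

```text
time: 15.6
ee_pos: [0.5294, 0.2623, 0.0565]
eef_rot: [0.554, 1.822, -0.4]
wrist_force: [-2.1, 0.5, 1.7]
grip_width: 0.687
finger_force: 67.3
```

Emit:
{"api": "drive_tool", "payload": {
  "plan": [
    [[0,0,0],[0,0,0],1],
    [[0,0,0],[0,0,0],1],
    [[0,0,0],[0,0,0],1],
    [[0,0,0],[0,0,0],1],
    [[0,0,0],[0,0,-1.5],1],
    [[0,0,0],[0,0,-4],1],
    [[0,0,0],[0,0,-4.5],1],
    [[0,0,0],[0,0,-2],1]
  ]
}}

```text
time: 16.4
ee_pos: [0.4309, 0.3302, 0.093]
eef_rot: [0.55, 1.828, -0.393]
wrist_force: [0.7, 0.1, -0.3]
grip_width: 1.001
finger_force: 0.0
```

```bash
python3 -c "
from h import *
delta([.512,.272,.30],yaw=-.5)
import pickle
b=cap('top');a=cap('scene');pickle.dump((a,b),open('i3.pkl','wb'))
A=cv2.resize(a['pixels'][100:200,240:340,::-1],None,fx=4,fy=4,interpolation=2)
B=cv2.resize(b['pixels'][190:270,150:230,::-1],None,fx=5,fy=5,interpolation=2)
cv2.imwrite('pics/k.png',np.hstack([A,B]))"
```

```text
pos [0.431 0.33  0.093] q [-2.023  0.781  0.8    2.005  0.719  1.133 -0.794] t 16.4 F [ 0.703  0.142 -0.254] w 1.0007798370496797 0.0
turn [-0.049  1.252 -0.074] shift now [-22.79   -0.324   2.988] after turn [ -9.911  -1.216 -20.705] axes
 [[-0.26   0.55   0.794]
 [ 0.175  0.835 -0.522]
 [-0.95   0.003 -0.313]]
```

View pics/k.png

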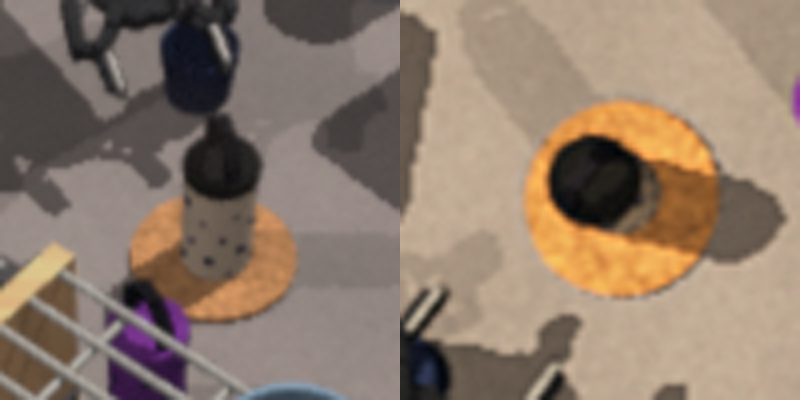

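The tumbler stands upright near the mat's middle, lid at top-view (189,226), and has been let go. Now I raise, point the tool down and align with the loop.

Emit:
{"api": "drive_tool", "payload": {
  "plan": [
    [[0,0,0],[-4.8,0,-0.5],1],
    [[0,0,0],[-4.8,0,-0.5],1],
    [[0,0,0],[-4.8,0,-0.5],1],
    [[0,0,0],[-4.8,0,-0.5],1],
    [[0,0.139,0],[-4.8,0,-0.5],1],
    [[0,0.139,0],[0,0,0],1],
    [[0,0.139,0],[0,0,0],1],
    [[0,0.139,0],[0,0,0],1]
  ]
}}

```text
time: 17.3
ee_pos: [0.4745, 0.298, 0.3239]
eef_rot: [0.712, 2.346, -0.259]
wrist_force: [0.6, -0.5, -0.4]
grip_width: 1.004
finger_force: 0.0
```

Emit:
{"api": "drive_tool", "payload": {
  "plan": [
    [[0,0.139,0],[0,0,0],1],
    [[0,0.139,0],[0,0,0],1],
    [[0,0.139,0],[0,0,0],1],
    [[0,0.139,0],[0,0,0],1],
    [[0,0.139,0],[0,0,0],1],
    [[0,0,0],[0,0,0],1]
  ]
}}

```text
time: 17.9
ee_pos: [0.4798, 0.2905, 0.3241]
eef_rot: [0.931, 2.978, -0.008]
wrist_force: [1.1, -0.7, 0.3]
grip_width: 0.996
finger_force: 0.0
```

```bash
python3 -c "
from h import *
import pickle
a,b=pickle.load(open('i3.pkl','rb'))
t=onz(b,(188.6,225.8),.12);print('lid top view',t)
# lid black blob in both views
for n,c,(x0,x1,y0,y1) in(('s',a,(280,310,125,152)),('t',b,(175,205,210,242))):
  g=c['pixels'][y0:y1,x0:x1].max(2);m=(g<60).astype(np.uint8);k,l,st,ce=cv2.connectedComponentsWithStats(m);i=1+st[1:,4].argmax();print(n,st[i],ce[i]+[x0,y0],onz(c,ce[i]+[x0,y0],.12))
delta([t[0],t[1],.30],yaw=.99)"
```

```text
lid top view [0.514 0.27  0.12 ]
s [  2   0  23  25 314] [294.003 138.404] [0.509 0.277 0.12 ]
t [  5   7  19  18 254] [188.736 225.795] [0.514 0.27  0.12 ]
pos [0.48  0.29  0.324] q [-1.676  0.171  1.22   1.567 -0.142  1.504  0.512] t 17.9 F [ 1.053 -0.714  0.279] w 0.9957178660546034 0.0
turn [-0.016  0.018 -1.596] shift now [-3.938  0.304  2.494] after turn [-0.207 -3.998  2.407] axes
 [[-0.822  0.57   0.019]
 [ 0.569  0.822 -0.011]
 [-0.022  0.002 -1.   ]]
```

Emit:
{"api": "drive_tool", "payload": {
  "plan": [
    [[-0.016,0.018,-0.14],[-3.9,0.3,0],1],
    [[0,0,-0.143],[0,0,0],1],
    [[0,0,-0.143],[0,0,0],1],
    [[0,0,-0.143],[0,0,0],1],
    [[0,0,-0.143],[0,0,0],1],
    [[0,0,-0.143],[0,0,0],1],
    [[0,0,-0.143],[0,0,0],1],
    [[0,0,-0.143],[0,0,0],1]
  ]
}}

```text
time: 18.7
ee_pos: [0.5016, 0.2832, 0.3247]
eef_rot: [-0.831, 3.015, 0.005]
wrist_force: [0.3, -0.5, -0.5]
grip_width: 1.003
finger_force: 0.0
```

Emit:
{"api": "drive_tool", "payload": {
  "plan": [
    [[0,0,-0.143],[0,0,0],1],
    [[0,0,-0.143],[0,0,0],1],
    [[0,0,-0.143],[0,0,0],1],
    [[0,0,0],[0,0,0],1],
    [[0,0,0],[0,0,0],1]
  ]
}}

```text
time: 19.2
ee_pos: [0.5021, 0.2832, 0.325]
eef_rot: [-1.44, 2.775, 0.004]
wrist_force: [-0.4, 0.6, -0.6]
grip_width: 1.005
finger_force: 0.0
```

```bash
python3 -c "
from h import *
import pickle
delta([.513,.2715,.25],yaw=.99)
c=cap('wrist');pickle.dump(c,open('w4.pkl','wb'))
print(-c['R'].T@c['t'])
for d in(.03,0,-.03):
  v=np.array([-.835,.55])*d; print(proj(c,[.513+v[0],.2715+v[1],.12]),proj(c,[.513+v[0],.2715+v[1],.15]))
print(proj(c,[.513,.2715,.16]))
g=c['pixels'].max(2)
u0=proj(c,[.513,.2715,.14]).astype(int)
sub=g[max(0,u0[1]-60):u0[1]+60:4,max(0,u0[0]-72):u0[0]+72:3]
print(u0)
for r in sub: print(''.join('#' if v<35 else '+' if v<70 else '.' for v in r))
"
```

```text
pos [0.502 0.283 0.325] q [-1.4    0.166  0.964  1.529 -0.14   1.502  2.093] t 19.2 F [-0.393  0.603 -0.598] w 1.0051220312220275 0.0
turn [-0.005  0.014 -0.033] shift now [ 0.439 -1.532  7.501] after turn [ 0.382 -1.557  7.499] axes
 [[-0.576 -0.818  0.012]
 [-0.818  0.576  0.009]
 [-0.014 -0.005 -1.   ]]
[0.46  0.223 0.466]
[266.071 155.379] [267.15  160.736]
[241.183 156.112] [240.054 161.527]
[216.355 156.843] [213.029 162.316]
[239.632 163.552]
[240 159]
................................................
................................................
................................................
................................................
................................................
................................................
................................................
................................................
......................+++.......................
....................########++..................
...................###########..................
.................+#############+................
.................###+#+#########................
................###+#++++#+####+................
................####++++++#+####+...............
................################+...............
................################................
.................#####++++######................
.................+######+++####.................
...................###++++####..................
.....................##++###....................
................................................
................................................
................................................
................................................
................................................
................................................
................................................
................................................
................................................
```

Emit:
{"api": "drive_tool", "payload": {
  "plan": [
    [[-0.005,0.014,0],[0.4,-1.5,3],1],
    [[0,0,0],[0,0,5],1],
    [[0,0,0],[0,0,5],1],
    [[0,0,0],[0,0,4],1],
    [[0,0,0],[0,0,0],1],
    [[0,0,0],[0,0,0],1]
  ]
}}

```text
time: 19.85
ee_pos: [0.5136, 0.2714, 0.156]
eef_rot: [-1.448, 2.787, 0.0]
wrist_force: [0.1, 0.7, 0.1]
grip_width: 0.999
finger_force: 0.0
```

```bash
python3 -c "
from h import *
delta([.513,.2715,.117],yaw=.957)"
```

```text
pos [0.514 0.271 0.156] q [-1.312  0.313  0.931  1.753 -0.268  1.209  2.221] t 19.85 F [0.079 0.691 0.052] w 0.9987331355096642 0.0
turn [-0.     0.001  0.001] shift now [0.027 0.058 3.895] after turn [0.024 0.058 3.895] axes
 [[-0.575 -0.818  0.   ]
 [-0.818  0.575  0.001]
 [-0.001 -0.    -1.   ]]
```

Emit:
{"api": "drive_tool", "payload": {
  "plan": [
    [[0,0,0],[0,0,2.4],1],
    [[0,0,0],[0,0,1.5],1],
    [[0,0,0],[0,0,0],1],
    [[0,0,0],[0,0,0],0.4],
    [[0,0,0],[0,0,0],0.4],
    [[0,0,0],[0,0,0],0.4],
    [[0,0,0],[0,0,0],0.4],
    [[0,0,0],[0,0,0],0.4]
  ]
}}

```text
time: 20.65
ee_pos: [0.5149, 0.2722, 0.1181]
eef_rot: [-1.447, 2.784, 0.004]
wrist_force: [-0.4, 1.6, 5.9]
grip_width: 0.618
finger_force: 64.2
```

Emit:
{"api": "drive_tool", "payload": {
  "plan": [
    [[0,0,0],[0,0,-1],0.4],
    [[0,0,0],[0,0,-3],0.4],
    [[0,0,0],[0,0,-4.5],0.4],
    [[0,0,0],[0,0,-4.5],0.4],
    [[0,0,0],[0,0,-2.5],0.4],
    [[0,0,0],[0,0,0],0.4],
    [[0,0,0],[0,0,0],0.4]
  ]
}}

```text
time: 21.35
ee_pos: [0.5128, 0.2709, 0.2705]
eef_rot: [1.449, -2.787, -0.003]
wrist_force: [-0.1, -0.3, -3.7]
grip_width: 0.613
finger_force: 64.6
```

```bash
python3 -c "
from h import *
from kin import ik,fk,L0
delta([.42,-.03,.2715],yaw=0)
a=cap('scene');b=cap('top');c=cap('wrist')
import pickle;pickle.dump((a,b,c),open('i5.pkl','wb'))
for n,im,(x0,x1,y0,y1) in(('s',a,(200,262,130,190)),('t',b,(265,300,195,250))):
  h=cv2.cvtColor(im['pixels'],cv2.COLOR_RGB2HSV)[y0:y1,x0:x1];m=cv2.inRange(h,(15,140,90),(28,255,255))
  k,l,st,ce=cv2.connectedComponentsWithStats(m);i=1+st[1:,4].argmax();ys,xs=np.nonzero(l==i)
  j=ys.argmin() if n=='s' else ys.argmax();e=(xs[j]+x0,ys[j]+y0);print(n,st[i],ce[i]+[x0,y0],'tip px',e,onz(im,e,.295),onz(im,ce[i]+[x0,y0],.287))
  if n=='t':
    for y in range(ys.min(),ys.max()+1,4): print(onz(im,(xs[ys==y].mean()+x0,y+y0),.289)[:2],end=' ')
q=bot.read_state()['joint_positions']
for x,z in((.42,.28),(.42,.34),(.435,.28),(.495,.28)):
  for y in (-.03,):
    from scipy.spatial.transform import Rotation as Ro
    r,e=ik(np.array([x,y,z]),Ro.from_rotvec([0,-np.pi,0]),q);print(x,z,r,e)
"
```

```text
pos [0.513 0.271 0.27 ] q [-1.359  0.219  0.971  1.6   -0.184  1.42   2.158] t 21.35 F [-0.085 -0.267 -3.683] w 0.6130867993886575 64.56614255905151
turn [ 0.002 -0.001  0.959] shift now [29.961 -9.683 -0.13 ] after turn [  9.283 -30.087  -0.1  ] axes
 [[-0.574 -0.819 -0.001]
 [-0.819  0.574  0.001]
 [-0.     0.002 -1.   ]]
s [11 19 25 20 91] [222.846 158.967] tip px (np.int64(211), np.int64(149)) [ 0.45  -0.025  0.295] [ 0.492 -0.027  0.287]
t [ 19   2  16   8 107] [292.458 200.738] tip px (np.int64(285), np.int64(204)) [ 0.555 -0.044  0.295] [ 0.565 -0.066  0.287]
[ 0.576 -0.07 ] [ 0.564 -0.066] 0.42 0.28 [-0.791 -0.29   0.664  1.919  0.178  1.455  1.403] 1.1016134487502697e-05
0.42 0.34 [-0.734 -0.29   0.597  1.809  0.161  1.574  1.415] 1.2626517003145625e-05
0.435 0.28 [-0.926 -0.28   0.786  1.891  0.198  1.454  1.387] 6.9991951200949294e-06
0.495 0.28 [-1.084 -0.092  1.038  1.767  0.08   1.422  1.511] 6.762752155093212e-06
```

Emit:
{"api": "drive_tool", "payload": {
  "plan": [
    [[0,0,0],[2,-0.3,0],0.4],
    [[0,0,0],[4,-0.5,0],0.4],
    [[0,0,0],[4,-0.5,-0.1],0.4],
    [[0,0,0],[4,-0.4,0],0.4],
    [[0,0,0.1],[3,-0.2,0],0.4],
    [[0,0,0.14],[0,0,0],0.4],
    [[0,0,0.14],[0,0,0],0.4],
    [[0,0,0.14],[0,0,0],0.4]
  ]
}}

```text
time: 22.3
ee_pos: [0.4305, 0.1205, 0.2708]
eef_rot: [0.674, -3.067, -0.003]
wrist_force: [-0.4, -0.1, -3.9]
grip_width: 0.615
finger_force: 65.5
```

Emit:
{"api": "drive_tool", "payload": {
  "plan": [
    [[0,0,0.14],[0,0,0],0.4],
    [[0,0,0.14],[0,0,0],0.4],
    [[0,0,0.13],[0,0,0],0.4],
    [[0,0,0.03],[0,0,0],0.4],
    [[0,0,0],[0,0,0],0.4],
    [[0,0,0],[0,0,0],0.4]
  ]
}}

```text
time: 22.9
ee_pos: [0.4312, 0.1209, 0.2715]
eef_rot: [0.001, -3.141, -0.002]
wrist_force: [-0.5, 0.5, -4.2]
grip_width: 0.613
finger_force: 65.5
```

```bash
python3 -c "
from h import *
delta([.43,-.03,.272],yaw=0)"
```

```text
pos [0.431 0.121 0.271] q [-1.206 -0.23   0.76   1.882  0.158  1.43   1.09 ] t 22.9 F [-0.517  0.487 -4.226] w 0.612909896290095 65.48524975776672
turn [ 0.001 -0.001  0.001] shift now [  0.128 -15.088  -0.07 ] after turn [  0.115 -15.088  -0.052] axes
 [[-1.    -0.001 -0.001]
 [-0.001  1.     0.001]
 [ 0.001  0.001 -1.   ]]
```

Emit:
{"api": "drive_tool", "payload": {
  "plan": [
    [[0,0,0],[0.1,-2.5,0],0.4],
    [[0,0,0],[0,-4,0],0.4],
    [[0,0,0],[0,-4,0],0.4],
    [[0,0,0],[0,-3,0],0.4],
    [[0,0,0],[0,-1.4,0],0.4],
    [[0,0,0],[0,0,0],0.4],
    [[0,0,0],[0,0,0],0.4]
  ]
}}

```text
time: 23.6
ee_pos: [0.4302, -0.0273, 0.2716]
eef_rot: [-0.0, -3.141, -0.004]
wrist_force: [0.1, -0.2, -3.5]
grip_width: 0.612
finger_force: 65.5
```

```bash
python3 -c "
from h import *
delta([.43,-.03,.272],yaw=0)
import pickle
a=cap('scene');c=cap('wrist');pickle.dump((a,c),open('i6.pkl','wb'))
for n,im in(('s',a),('w',c)):
  print(n,'pred pivot',proj(im,[.5507,-.0297,.29]),'tip',proj(im,[.4567,-.0305,.301]),'tip end base',proj(im,[.452,-.0305,.2805]))
  h=cv2.cvtColor(im['pixels'],cv2.COLOR_RGB2HSV);m=cv2.inRange(h,(15,140,70),(28,255,255))
  if n=='s':m[:, 262:]=0;m[:120]=0;m[200:]=0
  k,l,st,ce=cv2.connectedComponentsWithStats(m)
  for i in range(1,k):
    if st[i,4]>25: print(st[i],ce[i])
"
```

```text
pos [ 0.43  -0.027  0.272] q [-0.887 -0.287  0.745  1.913  0.192  1.444  1.383] t 23.6 F [ 0.092 -0.243 -3.455] w 0.6116477180519029 65.49107909202576
turn [ 0.003 -0.    -0.   ] shift now [ 0.017 -0.273 -0.036] after turn [ 0.017 -0.273 -0.036] axes
 [[-1.     0.    -0.   ]
 [ 0.     1.     0.003]
 [ 0.     0.003 -1.   ]]
s pred pivot [239.71  169.322] tip [211.152 149.752] tip end base [210.602 154.251]
[210 147  26  22 107] [220.963 157.523]
w pred pivot [246.678 435.649] tip [243.714 317.762] tip end base [244.633 282.642]
[ 432  163   67   83 2524] [469.464 198.364]
[415 189  15   8  47] [421.638 192.149]
[434 190  11   8  44] [438.409 193.841]
[407 194   7   8  33] [410.424 197.727]
[437 202  12  12  53] [442.038 207.698]
[429 205   7  10  31] [431.419 210.452]
[412 210  11   6  29] [416.862 211.655]
[437 237  10  11  47] [441.66  241.872]
[ 23 305  31  26 150] [ 40.247 310.927]
[240 305  22  25 490] [250.559 316.533]
```

```bash
python3 -c "
from h import *
import pickle
a,c=pickle.load(open('i6.pkl','rb'))
for u in((240,317),(250.6,317),(261,317)): print(onz(c,u,.298))
im=c['pixels'];h=cv2.cvtColor(im,cv2.COLOR_RGB2HSV);m=cv2.inRange(h,(15,140,70),(28,255,255))
g=im.max(2)
for y in range(285,350,3): print(y,''.join('B' if m[y,x] else '#' if g[y,x]<40 else '+' if g[y,x]<80 else '.' for x in range(170,330,2)))
h=cv2.cvtColor(a['pixels'],cv2.COLOR_RGB2HSV);m=cv2.inRange(h,(15,140,70),(28,255,255));g=a['pixels'].max(2)
for y in range(135,185): print(y,''.join('B' if m[y,x] else '#' if g[y,x]<40 else '+' if g[y,x]<80 else '.' for x in range(185,265)))
"
```

```text
[ 0.459 -0.032  0.298]
[ 0.459 -0.027  0.298]
[ 0.459 -0.022  0.298]
285 #############+....+##############################################+....##########
288 #############.......############################################......##########
291 ############+.........########################################.........#########
294 ############...........+####################################+..........#########
297 ############.............#################################+.............########
300 ###########+...............+###########################++...............########
303 ###########..................#########################+.................+#######
306 ##########+.........................BBBBBBBBBB...........................#######
309 ##########..........................BBBBBBBBBB...........................#######
312 ##########+.........................BBBBBBBBBB...........................#######
315 ###########.......B.................BBBBBBBBBB..........................+#######
318 ###########+........................BBBBBBBBBB..........................########
321 #######
[... 4388 characters left out ...]
....................
177 ................................................................................
178 ...................+++..........................................................
179 ....................++..........................................................
180 ................................................................................
181 ................................................................................
182 ................................................................................
183 ................................................................................
184 ................................................................................
```

The tip lies at (0.459,-0.027), centred on the loop, so I thread it on.

Emit:
{"api": "drive_tool", "payload": {
  "plan": [
    [[0,0,0],[-1,0,0],0.4],
    [[0,0,0],[-1.3,0,0],0.4],
    [[0,0,0],[-1.3,0,0],0.4],
    [[0,0,0],[0,0,0],0.4],
    [[0,0,0],[0,0,0],0.4]
  ]
}}

```text
time: 24.2
ee_pos: [0.4663, -0.0273, 0.2715]
eef_rot: [0.0, -3.141, -0.001]
wrist_force: [0.3, -0.4, -3.1]
grip_width: 0.612
finger_force: 65.5
```

Emit:
{"api": "drive_tool", "payload": {
  "plan": [
    [[0,0,0],[-1.2,0,0],0.4],
    [[0,0,0],[-1.2,0,0],0.4],
    [[0,0,0],[0,0,0],0.4],
    [[0,0,0],[0,0,0],0.4]
  ]
}}

```text
time: 24.6
ee_pos: [0.4896, -0.0278, 0.2715]
eef_rot: [-0.001, -3.14, -0.002]
wrist_force: [-0.7, -0.0, -4.0]
grip_width: 0.615
finger_force: 65.5
```

```bash
python3 -c "
from h import *
delta([.492,-.0275,.2535],yaw=0)"
```

```text
pos [ 0.49  -0.028  0.271] q [-0.913 -0.099  0.871  1.797  0.075  1.41   1.513] t 24.6 F [-0.686 -0.012 -4.039] w 0.6149042749648889 65.4989755153656
turn [ 0.001 -0.001 -0.001] shift now [-0.242  0.028  1.799] after turn [-0.24   0.031  1.8  ] axes
 [[-1.     0.001 -0.001]
 [ 0.001  1.     0.001]
 [ 0.001  0.001 -1.   ]]
```

Clear of contact; lower until the weight is taken.

Emit:
{"api": "drive_tool", "payload": {
  "plan": [
    [[0,0,0],[0,0,0.8],0.4],
    [[0,0,0],[0,0,0.6],0.4],
    [[0,0,0],[0,0,0.2],0.4],
    [[0,0,0],[0,0,0],0.4],
    [[0,0,0],[0,0,0],0.4]
  ]
}}

```text
time: 25.1
ee_pos: [0.4902, -0.028, 0.2558]
eef_rot: [0.002, 3.142, 0.003]
wrist_force: [-0.2, 0.2, -3.9]
grip_width: 0.619
finger_force: 65.5
```

Emit:
{"api": "drive_tool", "payload": {
  "plan": [
    [[0,0,0],[0,0,0.15],0.4],
    [[0,0,0],[0,0,0],0.4],
    [[0,0,0],[0,0,0],0.4]
  ]
}}

```text
time: 25.4
ee_pos: [0.4903, -0.0279, 0.2543]
eef_rot: [0.002, 3.141, 0.003]
wrist_force: [-0.4, 0.5, -3.4]
grip_width: 0.612
finger_force: 65.5
```

Emit:
{"api": "drive_tool", "payload": {
  "plan": [
    [[0,0,0],[0,0,0.1],0.4],
    [[0,0,0],[0,0,0],0.4],
    [[0,0,0],[0,0,0],0.4]
  ]
}}

```text
time: 25.7
ee_pos: [0.4904, -0.0279, 0.2535]
eef_rot: [0.002, 3.141, 0.003]
wrist_force: [-1.5, 0.4, -1.0]
grip_width: 0.614
finger_force: 65.8
```

Emit:
{"api": "drive_tool", "payload": {
  "plan": [
    [[0,0,0],[0,0,0.08],0.4],
    [[0,0,0],[0,0,0],0.4],
    [[0,0,0],[0,0,0],0.75],
    [[0,0,0],[0,0,0],0.9],
    [[0,0,0],[0,0,0],1],
    [[0,0,0],[0,0,0],1],
    [[0,0,0],[0,0,0],1],
    [[0,0,0],[0,0,0],1]
  ]
}}

```text
time: 26.5
ee_pos: [0.4903, -0.0279, 0.2524]
eef_rot: [0.002, 3.142, 0.003]
wrist_force: [-0.8, -0.3, -0.5]
grip_width: 1.0
finger_force: 0.0
```

Emit:
{"api": "drive_tool", "payload": {
  "plan": [
    [[0,0,0],[0,0,-1],1],
    [[0,0,0],[0,0,-3],1],
    [[0,0,0],[0,0,-4.5],1],
    [[0,0,0],[0,0,-4.5],1],
    [[0,0,0],[0,0,-3],1],
    [[0,0,0],[0,0,0],1]
  ]
}}

```text
time: 27.1
ee_pos: [0.4921, -0.0284, 0.4173]
eef_rot: [0.002, 3.134, 0.005]
wrist_force: [0.4, 0.8, -0.4]
grip_width: 1.0
finger_force: 0.0
```

```bash
python3 -c "
from h import *
import pickle
delta([.65,.2,.41],yaw=0)
a=cap('scene');c=cap('wrist');b=cap('top');pickle.dump((a,b,c),open('i7.pkl','wb'))
print('pred mid',proj(a,[.49,-.028,.1985]),'lid',proj(a,[.49,-.028,.2555]))
g=a['pixels'].max(2);m=cv2.inRange(cv2.cvtColor(a['pixels'],cv2.COLOR_RGB2HSV),(15,140,70),(28,255,255))
for y in range(140,215,2): print(y,''.join('B' if m[y,x] else '#' if g[y,x]<45 else '+' if g[y,x]<100 else '.' for x in range(195,265)))
"
```

```text
pos [ 0.492 -0.028  0.417] q [-0.924 -0.114  0.852  1.521  0.083  1.688  1.504] t 27.1 F [ 0.446  0.757 -0.356] w 0.9998000754381832 0.0
turn [ 0.003  0.008 -0.001] shift now [-15.758  22.855   0.935] after turn [-15.795  22.837   0.734] axes
 [[-1.     0.001  0.008]
 [ 0.001  1.     0.003]
 [-0.008  0.003 -1.   ]]
pred mid [224.671 180.126] lid [222.994 166.6  ]
140 ......................................................................
142 ......................................................................
144 ......................................................................
146 ......................................................................
148 ......................................................................
150 ................BBB...................................................
152 ................+BBB..................................................
154 ..................BBBBB....++##++++...................................
156 .....................BBBB+##########+.................................
158 .......................+#####+++####+..................
[... 1415 characters left out ...]
...............++++......
198 ............................+..........+...++...............+++++.....
200 .........................++++..................++.........++++++......
202 .........................+++....+.............++....++......+++++.....
204 .........................++....+....+........++.....+++++.....++++.+++
206 ..........................+...++...+.................+++##++.......+++
208 ..........................+........+....+............+++####+++.....++
210 ..........................++.+....+.........++.......+++####++++++....
212 ...........................++....+....+...++...........+#####++##++...
214 ...........................++...++........+........+.....+++++####+BBB
```

The tumbler hangs on the outer hook, with the brass arm passing through the black loop at about (225,161). Next I fold the inner hook.

Emit:
{"api": "drive_tool", "payload": {
  "plan": [
    [[0,0,0],[-1.6,3.9,-0.5],0],
    [[0,0,0],[-1.6,3.9,-0.5],0],
    [[0,0,0],[-1.6,3.9,-0.5],0],
    [[0,0,0],[-1.6,3.9,-0.5],0],
    [[0,0,0],[-1.6,3.9,0],0],
    [[0,0,0],[-1.6,3.9,0],0],
    [[0,0,0],[-1.6,3.9,0],0],
    [[0,0,0],[-1.6,3.9,0],0]
  ]
}}

```text
time: 28.05
ee_pos: [0.6186, 0.2852, 0.4311]
eef_rot: [-0.002, -3.139, -0.001]
wrist_force: [0.5, 1.1, 0.3]
grip_width: -0.001
finger_force: 0.0
```

Emit:
{"api": "drive_tool", "payload": {
  "plan": [
    [[0,0,0.143],[0,0,0],0],
    [[0,0,0.143],[0,0,0],0],
    [[0,0,0.143],[0,0,0],0],
    [[0,0,0.143],[0,0,0],0],
    [[0,0,0.143],[0,0,0],0],
    [[0,0,0.143],[0,0,0],0],
    [[0,0,0.143],[0,0,0],0],
    [[0,0,0.143],[0,0,0],0]
  ]
}}

```text
time: 28.85
ee_pos: [0.6182, 0.2834, 0.4313]
eef_rot: [-1.709, -2.633, 0.001]
wrist_force: [-0.2, 0.7, -0.2]
grip_width: 0.003
finger_force: 0.0
```

Emit:
{"api": "drive_tool", "payload": {
  "plan": [
    [[0,0,0.143],[0,0,0],0],
    [[0,0,0.143],[0,0,0],0],
    [[0,0,0.143],[0,0,0],0],
    [[0,-0.13,0],[0,0.5,0],0],
    [[0,-0.13,0],[0,0.5,0],0],
    [[0,-0.13,0],[0,0.5,0],0],
    [[0,-0.13,0],[0,0.5,0],0],
    [[0,0,0],[0,0,0],0]
  ]
}}

```text
time: 29.65
ee_pos: [0.6384, 0.2882, 0.4263]
eef_rot: [1.925, 1.936, -0.52]
wrist_force: [-0.1, 0.6, -0.8]
grip_width: -0.002
finger_force: 0.0
```

```bash
python3 -c "
from h import *
from kin import ik,fk,L0
delta([.68,.10,.28],R=tilt(.3))
q=bot.read_state()['joint_positions']
for p,y in(([.68,.1,.28],0),([.68,.06,.165],0),([.68,-.02,.165],0),([.668,-.1,.165],0),([.668,-.1,.165],-.6),([.63,-.115,.165],-.6)):
  q,e=ik(np.array(p),tilt(.3,y),q);P,_=fk(q,L0);print(p,y,q,e,P[2])
"
```

```text
pos [0.638 0.288 0.426] q [-1.005  0.799  0.998  0.671 -0.149  2.052 -0.208] t 29.65 F [-0.148  0.589 -0.833] w -0.0020672831633872387 0.0
turn [-0.001 -0.749  0.008] shift now [-9.053  4.176 22.047] after turn [ 8.418  4.155 22.301] axes
 [[-0.007  1.    -0.004]
 [ 0.867  0.004 -0.498]
 [-0.498 -0.006 -0.867]]
[0.68, 0.1, 0.28] 0 [-1.15   1.081  1.127  1.185  0.308  1.646 -0.207] 4.825954305151496e-06 [0.67  0.424 0.37 ]
[0.68, 0.06, 0.165] 0 [-1.131  1.173  1.068  1.3    0.254  1.499 -0.324] 1.0239131234949007e-06 [0.669 0.383 0.256]
[0.68, -0.02, 0.165] 0 [-1.1    1.144  1.096  1.421  0.282  1.36  -0.313] 1.1553399406543268e-06 [0.669 0.303 0.256]
[0.668, -0.1, 0.165] 0 [-1.07   1.117  1.129  1.546  0.313  1.215 -0.307] 1.2095837767346783e-06 [0.657 0.223 0.256]
[0.668, -0.1, 0.165] -0.6 [-0.659  1.288  1.059  0.958  0.125  1.905 -0.364] 7.606284639154943e-06 [0.841 0.173 0.257]
[0.63, -0.115, 0.165] -0.6 [-0.73   1.239  1.075  1.127  0.133  1.82  -0.376] 1.302896219404645e-06 [0.803 0.158 0.257]
```

Emit:
{"api": "drive_tool", "payload": {
  "plan": [
    [[0,0,0],[-1.8,0.8,4.4],0],
    [[0,0,0],[-1.8,0.8,4.4],0],
    [[0,0,0],[-1.8,0.8,4.4],0],
    [[0,0,0],[-1.8,0.9,4.4],0],
    [[0,0,0],[-1.8,0.9,4.4],0],
    [[0,-0.145,0],[0,0,0],0],
    [[0,-0.145,0],[0,0,0],0],
    [[0,-0.145,0],[0,0,0],0]
  ]
}}

```text
time: 30.45
ee_pos: [0.6788, 0.0941, 0.2869]
eef_rot: [1.655, 1.642, -0.852]
wrist_force: [-0.3, 1.0, -0.1]
grip_width: -0.001
finger_force: 0.0
```

Emit:
{"api": "drive_tool", "payload": {
  "plan": [
    [[0,-0.145,0],[0,0,0],0],
    [[0,-0.145,0],[0,0,0],0],
    [[0,0,0],[0,0,0],0],
    [[0,0,0],[0,0,0],0]
  ]
}}

```text
time: 30.85
ee_pos: [0.6791, 0.0947, 0.2859]
eef_rot: [1.453, 1.445, -1.038]
wrist_force: [1.5, -0.8, 1.3]
grip_width: 0.005
finger_force: 0.0
```

```bash
python3 -c "
from h import *
delta([.68,.06,.167],R=tilt(.3))
delta([.67,-.1,.167],R=tilt(.3))
c=cap('wrist');h=cv2.cvtColor(c['pixels'],cv2.COLOR_RGB2HSV);m=cv2.inRange(h,(15,140,60),(28,255,255))
print(proj(c,[.615,-.032,.165]),proj(c,[.709,-.0345,.175]))
for y in range(60,140,4): print(y,''.join('B' if m[y,x] else '.' for x in range(150,340,3)))
"
```

```text
pos [0.679 0.095 0.286] q [-1.161  1.065  1.135  1.186  0.287  1.657 -0.201] t 30.85 F [ 1.485 -0.846  1.269] w 0.004586679291017176 0.0
turn [-0.005 -0.03  -0.002] shift now [10.124  0.113  7.137] after turn [10.333  0.095  6.83 ] axes
 [[ 0.002  1.    -0.005]
 [ 0.324 -0.006 -0.946]
 [-0.946  0.    -0.324]]
pos [0.679 0.095 0.286] q [-1.161  1.065  1.135  1.186  0.287  1.657 -0.201] t 30.85 F [ 1.485 -0.846  1.269] w 0.004586679291017176 0.0
turn [-0.005 -0.03  -0.002] shift now [ 4.937 -0.797 22.278] after turn [ 5.605 -0.905 22.116] axes
 [[ 0.002  1.    -0.005]
 [ 0.324 -0.006 -0.946]
 [-0.946  0.    -0.324]]
[186.948  99.777] [281.485 110.257]
60 ...B............................................................
64 ........BB......................................................
68 ........BB......................................................
72 ........B...B...................................................
76 ................................................................
80 ...B............................................................
84 ...B...........................
[... 227 characters left out ...]
..........
100 ..........B....BBBBBBBBBBBBBBBBBBBBBBBBBBBBBBB..................
104 ...B............BBBBBBBBBBBBBBBBBBBBBBBBBBBBBB..................
108 ..........................BBBBBBBBB........BBB..................
112 ..........................BBBBBBBBB........BBB..................
116 ...........................................BBB..................
120 .........B......................................................
124 .........B...B...B..B.............................B.......B.B...
128 ....B......BB.....B....B...........................B..BBB..B....
132 .........B....BBBBBBB..BBBB.....................................
136 .....BB......BBBBBB...BBBBB.....................................
```

Emit:
{"api": "drive_tool", "payload": {
  "plan": [
    [[0,0,0],[3.4,0,2.4],0],
    [[0,0,0],[3.4,0,2.4],0],
    [[0,0,0],[3.3,0,2.3],0],
    [[0,0,0],[0,0,0],0],
    [[0,0,0],[-1,0,2.8],0],
    [[0,0,0],[-0.9,0,2.6],0]
  ]
}}

```text
time: 31.5
ee_pos: [0.6811, 0.0037, 0.1728]
eef_rot: [1.453, 1.443, -1.03]
wrist_force: [0.4, -0.5, 1.0]
grip_width: -0.001
finger_force: 0.0
```

Emit:
{"api": "drive_tool", "payload": {
  "plan": [
    [[0,0,0],[-0.55,0,1.6],0],
    [[0,0,0],[-0.55,0,1.6],0],
    [[0,0,0],[-0.55,-0.2,1.6],0],
    [[0,0,0],[-0.55,-0.2,1.6],0],
    [[0,0,0],[-0.55,-0.2,1.6],0],
    [[0,0,0],[-0.55,-0.2,1.6],0],
    [[0,0,0],[0,0,0],0]
  ]
}}

```text
time: 32.2
ee_pos: [0.6707, -0.1001, 0.1692]
eef_rot: [1.45, 1.442, -1.039]
wrist_force: [0.7, -0.7, 1.4]
grip_width: -0.003
finger_force: 0.2
```

```bash
python3 -c "
from h import *
delta([.668,-.1,.167],R=tilt(.3))
r=Ro.from_euler('z',-.14).as_rotvec();print(Ro.from_rotvec(bot.read_state()['eef_rot']).inv().apply(r))
a=cap('scene')
h=cv2.cvtColor(a['pixels'],cv2.COLOR_RGB2HSV);m=cv2.inRange(h,(15,140,60),(28,255,255))
x,y=map(int,proj(a,[.615,-.032,.165]));print(x,y,proj(a,[.709,-.0345,.17]),proj(a,[.6127,-.126,.17]),proj(a,[.668,-.11,.17]))
for yy in range(y-12,y+40,2): print(yy,''.join('B' if m[yy,xx] else '.' for xx in range(x-45,x+35)))
"
```

```text
pos [ 0.671 -0.1    0.169] q [-1.088  1.094  1.128  1.541  0.299  1.241 -0.299] t 32.2 F [ 0.679 -0.737  1.383] w -0.0028462888192883323 0.22205491430213442
turn [-0.004 -0.027 -0.002] shift now [ 0.214 -0.271  0.062] after turn [ 0.216 -0.271  0.055] axes
 [[ 0.002  1.    -0.004]
 [ 0.321 -0.005 -0.947]
 [-0.947  0.001 -0.321]]
[ 0.133 -0.     0.045]
260 211 [288.061 228.784] [236.792 233.377] [257.524 240.421]
199 ................................................................................
201 ................................................................................
203 ................................................................................
205 ................................................................................
207 ................................................................................
209 ................................................................................
211 ................................................................................
213 ............................................BB..................................
215 
[... 825 characters left out ...]
....................
235 .........................................BB.....................................
237 .........................................BBB....................................
239 .........................................BBB....................................
241 .........................................BB.....................................
243 ................................................................................
245 ................................................................................
247 ................................................................................
249 ................................................................................
```

Emit:
{"api": "drive_tool", "payload": {
  "plan": [
    [[0.142,0,0.048],[0,0,0],0],
    [[0.142,0,0.048],[0,0,0],0],
    [[0.142,0,0.048],[0,0,0],0],
    [[0.142,0,0.048],[0,0,0],0],
    [[0,0,0],[0,0,0],0],
    [[0,0,0],[-0.3,-0.8,1],0],
    [[0,0,0],[-0.3,-0.8,1],0],
    [[0,0,0],[0,0,0],0]
  ]
}}

```text
time: 33.05
ee_pos: [0.6451, -0.1049, 0.1674]
eef_rot: [1.937, 1.021, -1.39]
wrist_force: [0.5, -0.0, -0.4]
grip_width: -0.0
finger_force: 0.0
```

```bash
cat > chk.py <<'E'
from h import *
delta([.632,-.115,.167],R=tilt(.32,-.6))
a=cap('scene')
h=cv2.cvtColor(a['pixels'],cv2.COLOR_RGB2HSV);m=cv2.inRange(h,(15,140,60),(28,255,255))
x,y=map(int,proj(a,[.615,-.032,.165]))
for f in(0,.15,.4): print(f,proj(a,[.615+.094*np.sin(f-.025),-.032-.094*np.cos(f-.025),.17]))
for yy in range(y-4,y+40,2): print(yy,''.join('B' if m[yy,xx] else '.' for xx in range(x-45,x+20)))
E
python3 chk.py
```

```text
pos [ 0.645 -0.105  0.167] q [-0.712  1.262  1.091  1.048  0.09   1.865 -0.362] t 33.05 F [ 0.527 -0.045 -0.413] w -3.7065729270652033e-07 0.0
turn [-0.003 -0.007  0.001] shift now [-0.464 -0.502  1.504] after turn [-0.454 -0.506  1.506] axes
 [[ 0.18   0.824 -0.537]
 [ 0.266 -0.566 -0.78 ]
 [-0.947 -0.002 -0.321]]
0 [236.785 233.359]
0.15 [241.178 236.027]
0.4 [249.501 239.132]
207 .................................................................
209 .................................................................
211 .................................................................
213 ...........................................BBB...................
215 ..........................................BBBB...................
217 ..........................................BBB....................
219 .................................................................
221 .......................................BB........................
223 ......................................BBBB.......................
225 .....................................BBBB........................
227 ....................................BBBB.........................
229 ...................................BB............................
231 ..................................BB.............................
233 .................................BBB.............................
235 ..............................BBBBB..............................
237 ..............................BBBB...............................
239 ..............................BBB................................
241 .................................................................
243 .................................................................
245 .................................................................
247 .................................................................
249 .................................................................
```

Emit:
{"api": "drive_tool", "payload": {
  "plan": [
    [[0,0,0],[-0.2,-0.3,0.7],0],
    [[0,0,0],[-0.2,-0.3,0.7],0],
    [[0,0,0],[-0.1,-0.3,0.2],0],
    [[0,0,0],[0,0,0],0]
  ]
}}

```text
time: 33.5
ee_pos: [0.6291, -0.1139, 0.1674]
eef_rot: [1.938, 1.02, -1.389]
wrist_force: [0.7, 0.0, -0.1]
grip_width: -0.0
finger_force: 0.0
```

```bash
python3 chk.py
```

```text
pos [ 0.629 -0.114  0.167] q [-0.74   1.241  1.097  1.119  0.096  1.826 -0.366] t 33.5 F [ 0.65   0.013 -0.123] w -0.00019183701004980505 0.00010217466467565828
turn [-0.002 -0.008  0.   ] shift now [ 0.063  0.301 -0.052] after turn [ 0.062  0.301 -0.051] axes
 [[ 0.182  0.824 -0.537]
 [ 0.266 -0.567 -0.78 ]
 [-0.947 -0.001 -0.322]]
0 [236.785 233.359]
0.15 [241.178 236.027]
0.4 [249.501 239.132]
207 .................................................................
209 .................................................................
211 .................................................................
213 .................................................................
215 ........................................BB.......................
217 .................................................................
219 ....................................BB...........................
221 ...................................BBBB..........................
223 .................................BBBBB...........................
225 ...............................BBBB..............................
227 ..............................B..................................
229 ............................B....................................
231 ...........................BB....................................
233 .......................BBBBB.....................................
235 .......................BBBB......................................
237 .................................................................
239 .................................................................
241 .................................................................
243 .................................................................
245 .................................................................
247 .................................................................
249 .................................................................
```

Emit:
{"api": "drive_tool", "payload": {
  "plan": [
    [[0,0,0],[-0.07,-0.33,0.22],0],
    [[0,0,0],[0,0,0],0],
    [[0,0,0],[0,0,0],0]
  ]
}}

```text
time: 33.85
ee_pos: [0.6254, -0.1143, 0.1673]
eef_rot: [1.938, 1.02, -1.389]
wrist_force: [0.6, 0.1, -0.2]
grip_width: -0.0
finger_force: 0.1
```

Emit:
{"api": "drive_tool", "payload": {
  "plan": [
    [[0,0,0],[-0.07,-0.33,0.22],0],
    [[0,0,0],[0,0,0],0],
    [[0,0,0],[0,0,0],0]
  ]
}}

```text
time: 34.15
ee_pos: [0.6232, -0.1141, 0.1675]
eef_rot: [1.936, 1.022, -1.383]
wrist_force: [7.0, 0.5, -0.3]
grip_width: 0.004
finger_force: 0.2
```

```bash
python3 chk.py
```

```text
pos [ 0.623 -0.114  0.168] q [-0.756  1.232  1.099  1.147  0.097  1.811 -0.37 ] t 34.15 F [ 6.979  0.46  -0.333] w 0.003724532944268661 0.22413152120861923
turn [ 0.002 -0.009 -0.001] shift now [ 0.189  0.782 -0.379] after turn [ 0.184  0.781 -0.382] axes
 [[ 0.184  0.826 -0.532]
 [ 0.266 -0.563 -0.782]
 [-0.946  0.002 -0.324]]
0 [236.785 233.359]
0.15 [241.178 236.027]
0.4 [249.501 239.132]
207 .................................................................
209 .................................................................
211 .................................................................
213 .................................................................
215 .................................................................
217 .................................................................
219 ...................................BBB...........................
221 .................................BBBBB...........................
223 ...............................BBBB..............................
225 .............................BB..................................
227 ...........................BB....................................
229 .........................BB......................................
231 ....................BBBBBBB......................................
233 .....................BBBB........................................
235 ......................B..........................................
237 .................................................................
239 .................................................................
241 .................................................................
243 .................................................................
245 .................................................................
247 .................................................................
249 .................................................................
```

Emit:
{"api": "drive_tool", "payload": {
  "plan": [
    [[0,0,0],[0.4,1.6,-1],0],
    [[0,0,0],[0.7,-1.4,-2],0],
    [[0,0,0],[1.1,-2.3,-3.1],0],
    [[0,0,0],[1.1,-2.3,-3.1],0],
    [[0,0,0],[1.1,-2.3,-3.1],0],
    [[0,0,0],[0.4,-1,-1.4],0],
    [[0,0,0],[0,0,0],0]
  ]
}}

```text
time: 34.9
ee_pos: [0.6334, 0.0449, 0.1629]
eef_rot: [1.929, 1.032, -1.373]
wrist_force: [-0.6, -0.7, 0.4]
grip_width: 0.001
finger_force: 0.0
```

```bash
python3 chk.py; python3 -c "
from h import *
import pickle
a0,b0=pickle.load(open('i.pkl','rb'))
a=cap('scene');b=cap('top')
# bystander areas: pixel differences
for n,u,v,X in(('pink',a0,a,[.45,-.26,.04]),):
  pass
d=np.abs(a0['pixels'].astype(int)-a['pixels']).max(2)
for n,(x0,x1,y0,y1) in dict(pink=(130,178,250,295),mint=(145,182,303,342),jar=(190,220,293,335),navy=(278,302,103,130),purple=(265,288,172,212),red=(252,282,297,338)).items(): print(n,(d[y0:y1,x0:x1]>40).mean())
g=a['pixels'].max(2);m=cv2.inRange(cv2.cvtColor(a['pixels'],cv2.COLOR_RGB2HSV),(15,140,70),(28,255,255))
for y in range(146,182,3): print(y,''.join('B' if m[y,x] else '#' if g[y,x]<45 else '.' for x in range(200,250)))
"
```

```text
pos [0.633 0.045 0.163] q [-0.844  1.337  1.16   0.925 -0.044  2.053 -0.398] t 34.9 F [-0.553 -0.72   0.379] w 0.0006340773087784857 0.0
turn [ 0.014 -0.012  0.001] shift now [-4.736  8.727 12.539] after turn [-4.568  8.915 12.469] axes
 [[ 0.183  0.833 -0.522]
 [ 0.27  -0.553 -0.788]
 [-0.945  0.003 -0.326]]
0 [236.785 233.359]
0.15 [241.178 236.027]
0.4 [249.501 239.132]
207 .................................................................
209 .................................................................
211 .................................................................
213 .........................................BBBB....................
215 .......................................BBBBB.....................
217 .................................................................
219 ...................................BBB...........................
221 .................................BBBBB...........................
223 ................................BBBB.............................
225 ..............................BBB................................
227 ....................
[... 861 characters left out ...]
y 0.0
purple 0.05434782608695652
red 0.0
146 ..................................................
149 ...........BBB....................................
152 ...........BBBBB..................................
155 ..............BBBBBB..#######.....................
158 ...................#####...####...................
161 .................######BBBBBBBB...................
164 ..............############.BBBBBBBB...............
167 .............################...BBBB..............
170 .............######################...............
173 ..............####################................
176 .................###############..................
179 ..................................................
```

```bash
python3 -c "
from rig import bot
print(bot.hand_in())"
```

```text
the job is handed in; nothing more can be done
None
```

The job is handed in at about 35 s of the 72 s allowed: my last camera checks showed the tumbler hanging by its loop on the swung-out outer hook, the inner hook folded flat, and the cups and jar where they stood; the judge's verdict was not returned.

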